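Set up the pottery exhibition table

ROBOT

A 6-joint arm with a two-finger parallel gripper is mounted at the origin on the work surface. World frame = base frame: x ahead of the robot, y to its left, z up, the work surface at z = 0. Lengths are in m, angles in rad, forces in N, time in s.
With the tool pointing down it reaches from about 0.325 to 0.775 m from the base axis. Payload 5.5 kg.
Tool frame: the origin (TCP) lies midway between the tips of the shut fingers; the grasp point (between the pads) lies 19 mm behind it; z points along the fingers, y is the line along which they close (so a half turn about z gives the same grasp; the last joint's range is limited). The gripper opens to 88 mm and grips with 3 to 60 N. Pads are 20 mm wide; open, the fingers measure 115 mm over their backs; the gripper's body (75 mm by 178 mm) begins 61 mm behind the grasp point.
Start: joints at [1.254, 0.091, 1.231, -0, 1.82, -0.057], TCP at [0.154, 0.58, 0.223] pointing down, gripper open.
Joint ranges: [-2.87, 2.87], [-0.86, 2.18], [0.17, 2.46], [-1.51, 4.65], [0.06, 2.69], [-2.65, 2.65]. Speed limits (rad/s): [2.57, 2.57, 3.01, 3.14, 3.14, 3.14].

INTERFACE

Orientations are given as a unit quaternion [w, x, y, z].
In Python, from station import manip gives the robot as it stands.
- The arm moves only by the tool arm_command, never from a script. Its argument "moves" is a list of rows, each a list of 7 numbers: the gripper's target within -1 to 1 (fully open at 1, half-way at 0, shut at -1), then the shift along the tool's x, y, z in units of 0.025 m (1.0 is 0.025 m), then the turn, a rotation vector about the tool's x, y, z in units of 0.08 rad (1.0 is 0.08 rad). A call has 1 to 8 rows; each row shifts and turns the commanded pose from where the row before left it, along the tool's axes as they then stand; what a row does not reach is not made up. A row lasts 1/12 s, in which the tool goes at most 41.7 mm and 7.16 degrees, less where a joint would pass 70% of its speed; a pose out of reach is approached as far as the arm can. A call with a number of a shift or a turn outside -1 to 1 is refused whole. A call with a gripper value outside its range is refused whole. The fingers move at their own pace and stop on an object; "squeeze" is the grip in N (left out, the last holds). Time passes only in rows, so rows that do not move let the fingers close. It gives the time, the measured TCP pose, the force, the opening and the grip force at its end, in the units of the state.
- manip.read_state(): the state, without advancing time (a new reading comes with each control period).
- manip.camera(name): name is "scene" or "top" or "wrist"; returns a dict with "img" (384x512x3 uint8, red, green, blue), "fx", "fy", "cx", "cy" (pixels), "T" (4x4, takes a point from camera to world coordinates); the wrist camera has in their place "mount" (4x4, takes a point from camera to tool coordinates, whose origin is the TCP and whose axes are the flange's). Camera axes: x right, y down, z forward; pixel columns grow to the right and rows downward; lengths in m; the calibration is good to about 2 mm. A picture is of the moment at which its call begins: read the wrist's pose just before it. There is no depth.
- manip.sign_off(): hands the job in; it is judged then, once.
The state is a dict: "time": time; "joint_positions": joint angles; "dq": joint speeds; "effort": joint torques, N m; "position": TCP position; "eef_rot": TCP orientation; "wrist_force": force on the tool from outside, world axes, zero at the start; "torque": the same for the moment, N m; "opening": opening from 0.0 (shut) to 1.0 (fully open); "grip_force": force on a finger pad.
Only numpy, scipy, OpenCV 4.12 (cv2) and the standard library are available. Lean on these libraries where they do the work, as an engineer would, in place of code of your own. Each camera call takes 0.05 s, during which the arm holds its last target. There are 200 camera calls.

TASK

Set out the pottery stall's display: swing each framed picture's leg out fully to its stop and stand both pictures upright on their legs, side by side on the blue display board, each square to the board's long edges. Lean every glaze sample tile that is there on end against the side of the dark wooden rail that faces the robot, propped at a slant with its foot on the table, well within the rail's length. Leave the terracotta pots undisturbed.

Things in the scene. Friction and masses are not known exactly. Their poses are not given: they have to be found in the camera images.
- picture1_centre (a point): Centre of picture 1, gold frame with an orange pot on pale paper: 90 wide (y), 140 high (z, to its top edge), 14 thick (x, from the face at -x to the back at +x), 0.29 kg. Starts in the rack leaning 35 deg from upright, top towards the robot, back and leg uppermost. Its upper 55 mm stand free of the rack on both faces and can be pinched across the 14 mm; the leg's hinge is 40 mm below the top edge.
- picture1_leg (a joint): Leg of picture 1: 0 folded on the back, 0.6 rad fully out at its stop; friction hinge (0.05 N m), stays where left. Hinge line along the picture's y, at x +13, z +30 mm from its centre; leg 18 wide, 6 thick, 97 long, pointing to the lower edge when folded. Fully out, with foot and lower back edge on a level surface, the picture leans back 0.35 rad (20 deg).
- picture1_knob (a point): Red pull knob near the free end of picture 1's leg, 86 mm from the hinge along the leg (its -z) and 16 mm out (its x). The knob is 14 wide (y), 18 along the leg and reaches from 3 to 25 mm out from the hinge line. Axes are the leg's: parallel to the picture's when folded, turning with the leg.
- picture1_foot (a point): Foot of picture 1's leg: inner edge of its free end, which stands on the surface when the leg is out.
- picture2_centre (a point): Centre of picture 2, gold frame with a white pot on blue cloth: 90 wide (y), 140 high (z, to its top edge), 14 thick (x, from the face at -x to the back at +x), 0.29 kg. Starts in the rack leaning 35 deg from upright, top towards the robot, back and leg uppermost. Its upper 55 mm stand free of the rack on both faces and can be pinched across the 14 mm; the leg's hinge is 40 mm below the top edge.
- picture2_leg (a joint): Leg of picture 2: 0 folded on the back, 0.6 rad fully out at its stop; friction hinge (0.05 N m), stays where left. Hinge line along the picture's y, at x +13, z +30 mm from its centre; leg 18 wide, 6 thick, 97 long, pointing to the lower edge when folded. Fully out, with foot and lower back edge on a level surface, the picture leans back 0.35 rad (20 deg).
- picture2_knob (a point): Red pull knob near the free end of picture 2's leg, 86 mm from the hinge along the leg (its -z) and 16 mm out (its x). The knob is 14 wide (y), 18 along the leg and reaches from 3 to 25 mm out from the hinge line. Axes are the leg's: parallel to the picture's when folded, turning with the leg.
- picture2_foot (a point): Foot of picture 2's leg: inner edge of its free end, which stands on the surface when the leg is out.
- tile1_centre (a point): Centre of the blue glaze sample tile, a flat slab 120 long (its x), 46 wide (its y), 12 thick (its z), 0.14 kg, the same on both faces and ends. It starts lying flat on the table. It may be absent.
- tile1: The same blue tile; origin at the centre of its underside as it lies at the start.
- tile2_centre (a point): Centre of the green glaze sample tile, a flat slab 120 long (its x), 46 wide (its y), 12 thick (its z), 0.14 kg, the same on both faces and ends. It starts lying flat on the table. It may be absent.
- tile2: The same green tile; origin at the centre of its underside as it lies at the start.
- tile3_centre (a point): Centre of the terracotta red-brown glaze sample tile, a flat slab 120 long (its x), 46 wide (its y), 12 thick (its z), 0.14 kg, the same on both faces and ends. It starts lying flat on the table. It may be absent.
- tile3: The same terracotta red-brown tile; origin at the centre of its underside as it lies at the start.
- rack: Fixed plywood rack on whose slanted board the pictures start side by side, 115 mm apart, face down, lower edges on a ledge 45 mm above the table, held at their corners by lips 7 mm high (lift along the slope first); 250 wide (y), base 130 deep (x), 12 high. The slope ends 85 mm up from the ledge. Origin at the centre of its underside; +x points away from the robot, the ledge is 30 mm to the +x side.
- board: Fixed blue display board lying on the table, 160 deep (x), 280 long (y), 10 thick. Origin at the centre of its underside; +x points away from the robot.
- rail: Fixed dark wooden rail standing on the table, a beam 30 deep (x), 260 long (y), 75 high. Origin at the centre of its underside; the tiles lean against its -x face, which looks towards the robot.
- vase: Bystander: long-necked terracotta vase, 125 high, 72 across. Origin at the centre of its underside.
- bowl: Bystander: terracotta bowl, 45 high, 90 across. Origin at the centre of its underside.
- urn: Bystander: small lidded terracotta urn, 93 high, 68 across. Origin at the centre of its underside.
Mind the look-alikes: they are no part of the job. What is shaped like the part that bears picture1_centre but purple is not meant.

How it is judged:
At the end, for the whole second after the job is handed in: Both pictures stand on the board, leg out past 0.5 rad, leaning 0.2-0.5 rad, square within 0.35 rad, centres over 80 mm apart and within 130 mm of the board's middle along it; every tile touches the rail's robot side, on end, face 0.8-1.4 rad from level, within 135 mm of its middle (value of joint each of picture1_leg, picture2_leg above 0.5 rad and angle between picture1_centre's own z axis and vertical between 0.2 and 0.5 rad and height (world z) of picture1_centre between 0.06 and 0.09 m and height (world z) of picture1_foot between 0.003 and 0.02 m and x of picture1_centre in the frame of board between -0.09 and 0.09 m and y of picture1_centre in the frame of board between -0.13 and 0.13 m and x of picture1_foot in the frame of board between -0.085 and 0.085 m and angle between the y axis of each of picture1_centre, picture2_centre and the y axis of board, either way round below 0.35 rad and angle between picture2_centre's own z axis and vertical between 0.2 and 0.5 rad and height (world z) of picture2_centre between 0.06 and 0.09 m and height (world z) of picture2_foot between 0.003 and 0.02 m and x of picture2_centre in the frame of board between -0.09 and 0.09 m and y of picture2_centre in the frame of board between -0.13 and 0.13 m and x of picture2_foot in the frame of board between -0.085 and 0.085 m and (angle between tile1_centre's own z axis and vertical between 0.8 and 1.4 rad or angle between tile1_centre's own z axis and vertical between 1.74 and 2.34 rad) and (angle between tile1_centre's own x axis and vertical below 0.8 rad or angle between tile1_centre's own x axis and vertical above 2.34 rad) and x of tile1_centre in the frame of rail between -0.09 and -0.015 m and y of tile1_centre in the frame of rail between -0.135 and 0.135 m and height (world z) of tile1_centre between 0.04 and 0.066 m and contact force between each of tile1, tile2, tile3 and rail above 0.03 N and (angle between tile2_centre's own z axis and vertical between 0.8 and 1.4 rad or angle between tile2_centre's own z axis and vertical between 1.74 and 2.34 rad) and (angle between tile2_centre's own x axis and vertical below 0.8 rad or angle between tile2_centre's own x axis and vertical above 2.34 rad) and x of tile2_centre in the frame of rail between -0.09 and -0.015 m and y of tile2_centre in the frame of rail between -0.135 and 0.135 m and height (world z) of tile2_centre between 0.04 and 0.066 m and (angle between tile3_centre's own z axis and vertical between 0.8 and 1.4 rad or angle between tile3_centre's own z axis and vertical between 1.74 and 2.34 rad) and (angle between tile3_centre's own x axis and vertical below 0.8 rad or angle between tile3_centre's own x axis and vertical above 2.34 rad) and x of tile3_centre in the frame of rail between -0.09 and -0.015 m and y of tile3_centre in the frame of rail between -0.135 and 0.135 m and height (world z) of tile3_centre between 0.04 and 0.066 m and horizontal distance between picture1_centre and picture2_centre above 0.08 m).
It fails at once if the vase is knocked over or shoved more than 30 mm (distance of vase from where it was at the start of the episode above 0.03 m or angle between vase's own z axis and vertical above 0.4 rad).
It fails at once if the bowl is knocked over or shoved more than 30 mm (distance of bowl from where it was at the start of the episode above 0.03 m or angle between bowl's own z axis and vertical above 0.4 rad).
It fails at once if the urn is knocked over or shoved more than 30 mm (distance of urn from where it was at the start of the episode above 0.03 m or angle between urn's own z axis and vertical above 0.4 rad).
Of tile1, tile2, tile3 only 2 to 3 are there at a start; the rules pass over those that are not, and their reading is None.
At some moment in a run one of tile1, tile2, tile3 may be knocked a few centimetres aside while the robot is not near it.
It also fails if it takes over 210 s, if anything falls off the work surface, if the arm or the gripper's body presses on something with over 40 N, if the wrist force passes 120 N, or if a joint passes its speed limit or range.

## Working session

There is one attempt and no reset: what is moved stays moved. The work goes in short steps, Python scripts to look and compute and a tool call to move; the robot and the scene stay as the last step left them, time stands still between calls to the robot, and variables do not carry over. Pictures are saved under pics/ and viewed, at most 14 in all, crops included, and the job is handed in when it is done.

Besides the shell and the picture viewer there is one more tool, called in YAML: its name, and indented under it one key for each argument. arm_command: Moves the arm, as the interface text tells. Its arguments: {"type":"object","properties":{"moves":{"type":"array"},"squeeze":{"type":"number"}},"required":["moves"]}

```bash
mkdir -p pics; ls; python3 - <<'E'
from station import manip
import cv2,numpy as np
print(manip.read_state())
for n in("scene","top"):
    c=manip.camera(n); cv2.imwrite(f"pics/{n}0.png",c["img"][:,:,::-1]); print(n,c["fx"],c["fy"],c["cx"],c["cy"]); print(np.round(c["T"],4).tolist())
c=manip.camera("wrist");print(c["mount"].tolist(),c["fx"],c["cx"],c["cy"])
a=[cv2.imread(f"pics/{n}0.png") for n in("scene","top")]
E
```

```text
pics
{'time': 0.0, 'joint_positions': array([ 1.25431640e+00,  9.18340549e-02,  1.23189208e+00, -6.24097631e-06,
        1.81979641e+00, -5.66963290e-02]), 'dq': array([-2.85596873e-04,  1.33020986e-03, -7.06734167e-04, -1.97632574e-04,
       -8.87967426e-05, -1.12370069e-04]), 'effort': array([ 1.05728268e-04, -4.46423686e+01, -4.06462955e+01,  6.98217913e-02,
        2.86274019e-02, -1.30820458e-04]), 'position': array([0.15403032, 0.57957939, 0.22151824]), 'eef_rot': array([-1.76032124e-04,  1.29527554e-01,  9.91575354e-01, -9.48758757e-04]), 'wrist_force': array([-0.07718228, -0.33026903, -0.40378732]), 'torque': array([0.01994369, 0.01253257, 0.00846301]), 'grip_force': 0.0, 'opening': 0.996260640809985}
scene 409.1259879327301 409.1259879327301 254.1357343675152 196.64324288030596
[[0.2379, 0.6061, -0.759, 1.4222], [0.9712, -0.1555, 0.1803, -0.2327], [-0.0087, -0.7801, -0.6257, 0.8249], [0.0, 0.0, 0.0, 1.0]]
top 420.54526077442137 420.54526077442137 254.30920504670866 192.56713253669767
[[0.0173, -0.9929, 0.1175, 0.4171], [-0.9995, -0.0205, -0.0257, -0.0222], [0.0279, -0.117, -0.9927, 1.1832], [0.0, 0.0, 0.0, 1.0]]
[[-0.0011060780572203553, -0.9557544613930442, -0.2941635363511593, 0.0803797627989657], [0.9999992801194929, -0.0009203132492479143, -0.0007699246818210623, 0.0005837206413523699], [0.00046513634963743023, -0.29416417618536034, 0.9557547913023304, -0.16234122697506434], [0.0, 0.0, 0.0, 1.0]] 275.01246048285293 253.95835246809668 190.81304175686256
```

View pics/scene0.png

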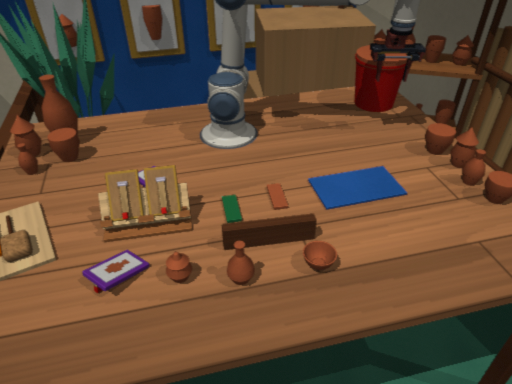

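View pics/top0.png

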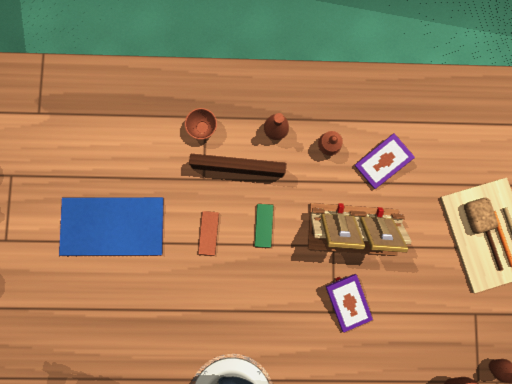

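The scene view (seen from +x) shows the rack with two gold pictures and red knobs at (125,216) and (165,211). The tiles are green at (232,208) and terracotta at (278,196), and no blue tile is visible. The rail is at (268,232) and the board at (357,187).

Look-alikes for the pictures:
- Purple-framed picture at (115,270) in scene, (385,161) in top.
- Purple-framed picture at (349,303) in top.

The gold backs in the rack, at top (342,230) and (384,232), are the ones I want. I'll measure next.

```bash
cat > h.py <<'E'
from station import manip
import cv2,numpy as np
from scipy.spatial.transform import Rotation as R
def cam(n):
    s=manip.read_state(); c=manip.camera(n)
    if n=="wrist":
        q=s["eef_rot"]; T=np.eye(4); T[:3,:3]=R.from_quat([*q[1:],q[0]]).as_matrix(); T[:3,3]=s["position"]; c["T"]=T@c["mount"]
    return c
def ray(c,p):
    d=c["T"][:3,:3]@np.array([(p[0]-c["cx"])/c["fx"],(p[1]-c["cy"])/c["fy"],1]); return c["T"][:3,3],d
def onz(c,p,z):
    o,d=ray(c,p); return o+d*(z-o[2])/d[2]
def two(c1,p1,c2,p2):
    o1,d1=ray(c1,p1);o2,d2=ray(c2,p2); A=np.stack([d1,-d2],1); s=np.linalg.lstsq(A,o2-o1,rcond=None)[0]
    a,b=o1+s[0]*d1,o2+s[1]*d2; return (a+b)/2,np.linalg.norm(a-b)
def blobs(c,lo,hi,amin=40,roi=None):
    h=cv2.cvtColor(c["img"],cv2.COLOR_RGB2HSV); m=cv2.inRange(h,np.array(lo),np.array(hi))
    if roi: k=np.zeros_like(m);k[roi[1]:roi[3],roi[0]:roi[2]]=1;m=m*k
    return [b for b in sorted(cv2.findContours(m,cv2.RETR_EXTERNAL,cv2.CHAIN_APPROX_NONE)[0],key=cv2.contourArea)[::-1] if cv2.contourArea(b)>amin]
def rect(c,b,z):
    P=np.array([onz(c,p,z)[:2] for p in b[:,0]],np.float32); return cv2.minAreaRect(P*1000)
def st():
    s=manip.read_state(); q=s["eef_rot"]; M=R.from_quat([*q[1:],q[0]]).as_matrix()
    print(round(s["time"],2),"p",np.round(s["position"],4),"z",np.round(M[:,2],3),"y",np.round(M[:,1],3),"q",np.round(s["joint_positions"],3),"op",round(s["opening"]*88,1),"f",np.round(s["wrist_force"],1),round(s["grip_force"],1)); return s,M
E
python3 - <<'E'
from h import *
c=cam("top"); s=cam("scene")
for n,lo,hi,z in(("green",(60,100,30),(90,255,255),.012),("blue",(100,150,60),(118,255,255),.01),("terr",(2,140,90),(12,255,255),.012),("rail",(0,60,0),(20,255,70),.075)):
    for b in blobs(c,lo,hi,100)[:5]:
        r=rect(c,b,z); print(n,cv2.boundingRect(b),np.round(r[0]),np.round(r[1]),round(r[2],1))
for nm,k in(("top",c),("scene",s)):
    for lo,hi in(((0,190,90),(4,255,255)),((176,190,90),(180,255,255))):
        for b in blobs(k,lo,hi,8)[:8]: print(nm,"red",cv2.boundingRect(b),cv2.contourArea(b))
a=cv2.resize(c["img"][190:270,290:430],None,fx=5.6,fy=5.6,interpolation=2); cv2.imwrite("pics/rackc.png",a[:,:,::-1])
b=cv2.resize(s["img"][150:250,80:210],None,fx=6,fy=6,interpolation=2); cv2.imwrite("pics/racks.png",b[:,:,::-1])
E
```

```text
green (0, 0, 512, 66) [1029.  -63.] [ 205. 1517.] 2.0
green (255, 204, 18, 43) [465. -79.] [ 43. 117.] 87.5
blue (60, 198, 103, 57) [455. 340.] [155. 277.] 1.2
terr (0, 53, 512, 193) [672. -61.] [1490.  547.] 90.0
terr (0, 253, 347, 94) [214. 145.] [206. 947.] 9.8
terr (0, 343, 192, 41) [ 92. 361.] [102. 506.] 0.5
terr (272, 311, 240, 73) [ 142. -438.] [189. 661.] 0.7
terr (272, 203, 133, 60) [ 449. -290.] [164. 372.] 0.9
rail (189, 164, 95, 14) [598.  -0.] [252.  30.] 85.6
rail (489, 360, 23, 23) [  98. -687.] [68. 41.] 24.2
rail (334, 239, 48, 15) [ 408. -324.] [ 36. 122.] 9.5
rail (428, 377, 44, 7) [  77. -558.] [ 15. 111.] 0.5
top red (338, 204, 6, 9) 33.0
top red (377, 208, 7, 9) 32.0
scene red (376, 73, 13, 33) 180.0
scene red (382, 66, 16, 3) 23.0
scene red (123, 213, 5, 6) 20.0
scene red (161, 208, 6, 6) 17.5
scene red (356, 57, 9, 8) 11.5
scene red (94, 287, 4, 6) 10.5
```

View pics/rackc.png

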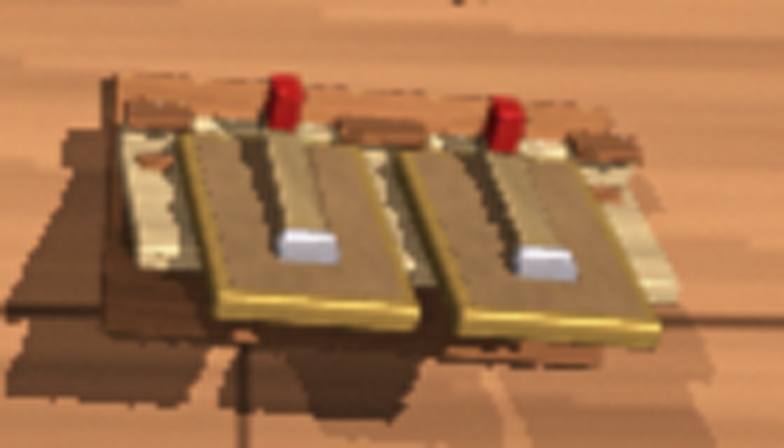

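View pics/racks.png

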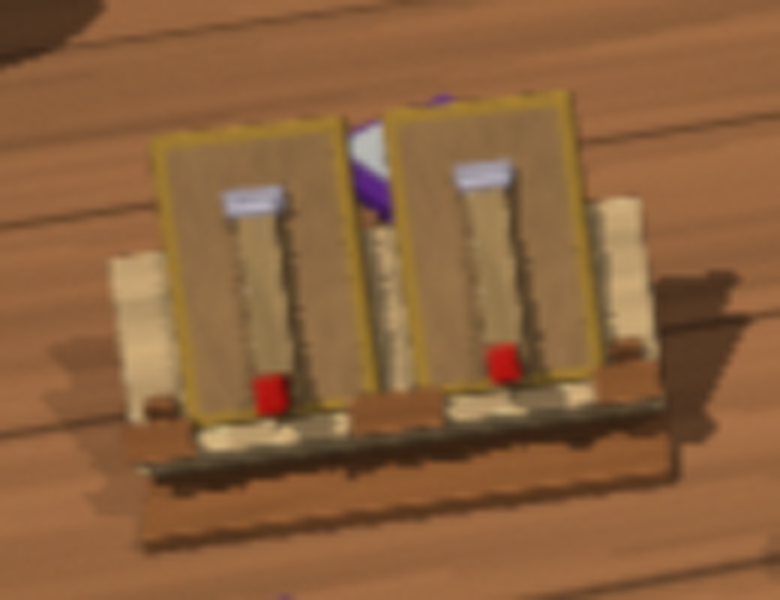

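Close crop: both pictures have gold frames with backs up, light hinge blocks near the top and red knobs at the bottom. They are not the purple ones, so the choice is confirmed. Next I'll triangulate the knobs and corners.

```bash
python3 - <<'E'
from h import *
c=cam("top"); s=cam("scene")
T=lambda x,y:(290+x/5.6-.5+.09,190+y/5.6-.5+.09); S=lambda x,y:(80+x/6-.5,150+y/6-.5)
pts={"A+y":(T(215,293),S(570,95)),"A-y":(T(418,306),S(388,115)),"B+y":(T(460,313),S(340,122)),"B-y":(T(658,325),S(155,143)),
"Aknob":(T(285,100),S(505,364)),"Bknob":(T(507,124),S(271,394)),"Ahinge":(T(309,246),S(484,175)),"Bhinge":(T(546,263),S(253,201))}
for k,(a,b) in pts.items():
    p,e=two(c,a,s,b); print(k,np.round(p*1000,1),round(e*1000,1))
for n,roi,lo,hi in(("terr",(190,200,228,265),(2,175,100),(12,255,255)),("green",(240,195,285,260),(60,100,30),(90,255,255))):
    for b in blobs(c,lo,hi,100,roi)[:2]:
        r=rect(c,b,.012); print(n,cv2.boundingRect(b),np.round(r[0]),np.round(r[1]),round(r[2],1))
# vase/bowl/urn approx
for n,p,z in(("bowl",(200,125),.03),("vase",(276,129),.05),("urn",(331,144),.05)): print(n,np.round(onz(c,p,z),3))
E
```

```text
A+y [ 421.3 -229.2  161.8] 0.4
A-y [ 417.3 -315.8  162.9] 3.4
B+y [ 414.5 -336.7  160.3] 0.1
B-y [ 410.8 -422.1  161. ] 1.9
Aknob [ 512.9 -278.9   79.1] 1.6
Bknob [ 503.8 -385.9   75.9] 1.2
Ahinge [ 442.9 -275.4  138.3] 1.6
Bhinge [ 437.2 -381.6  138.6] 1.2
green (255, 204, 18, 43) [465. -79.] [ 43. 117.] 87.5
bowl [0.741 0.104 0.03 ]
vase [ 0.73  -0.108  0.05 ]
urn [ 0.691 -0.261  0.05 ]
```

arm_command:
  moves:
    - [1,-0.5,-1,0,0,0,-0.9]
    - [1,-0.5,-1,0,0,0,-0.9]
    - [1,-0.5,-1,0,0,0,-0.9]
    - [1,-1,-1,0,0,0,0]
    - [1,-1,-1,0,0,0,0]
    - [1,-1,-1,0,0,0,0]
    - [1,-1,-1,0,0,0,0]
    - [1,-1,-1,0,0,0,0]

```text
time: 1.02
position: [0.2971, 0.3676, 0.2228]
eef_rot: [0.0, 0.022, 1.0, 0.0]
wrist_force: [0.5, 0.4, 1.1]
opening: 0.997
grip_force: 0.0
```

arm_command:
  moves:
    - [1,-1,-1,0,0,0,0]
    - [1,-1,-1,0,0,0,0]
    - [1,-1,-1,0,0,0,0]
    - [1,-1,-1,0,0,0,0]
    - [1,-1,-1,0,0,0,0]
    - [1,-1,-1,0,0,0,0]
    - [1,0,-1,0,0,0,0]
    - [1,0,-1,0,0,0,0]

```text
time: 1.68
position: [0.4381, 0.1609, 0.222]
eef_rot: [-0.001, 0.023, 1.0, -0.0]
wrist_force: [0.7, -0.1, 0.3]
opening: 0.996
grip_force: 0.0
```

arm_command:
  moves:
    - [1,0,-1,0,0,0,0]
    - [1,0,-1,0,0,0,0]
    - [1,0,-1,0,0,0,0]
    - [1,0,-1,0,0,0,0]
    - [1,0,-1,0,0,0,0]
    - [1,0,-1,0,0,0,0]
    - [1,0,-1,0,0,0,0]
    - [1,0,-1,0,0,0,0]

```text
time: 2.35
position: [0.4284, -0.0384, 0.2228]
eef_rot: [0.0, 0.022, 1.0, -0.0]
wrist_force: [-0.4, 0.2, 0.0]
opening: 1.0
grip_force: 0.0
```

arm_command:
  moves:
    - [1,0,-1,0,0,0,0]
    - [1,0,-1,0,0,0,0]
    - [1,0,-1,0,0,0,0]
    - [1,0,-1,0,0,0,0]
    - [1,0,-1,0,0,0,0]
    - [1,0,-1,0,0,0,0]
    - [1,0,-1,0,0,0,0]
    - [1,0,0,0,0,0,0]

```text
time: 3.02
position: [0.4203, -0.2153, 0.2221]
eef_rot: [-0.001, 0.024, 1.0, -0.001]
wrist_force: [0.7, 0.1, -0.1]
opening: 1.0
grip_force: 0.0
```

```bash
python3 - <<'E'
from h import *
st()
c=cam("wrist"); cv2.imwrite("pics/w1.png",c["img"][:,:,::-1])
E
```

```text
3.02 p [ 0.4203 -0.2153  0.2221] z [-0.001 -0.001 -1.   ] y [ 0.048  0.999 -0.001] q [-5.440e-01 -2.530e-01  1.557e+00 -2.000e-03  1.837e+00 -2.068e+00] op 88.0 f [ 0.7  0.1 -0.1] 0.0
```

View pics/w1.png

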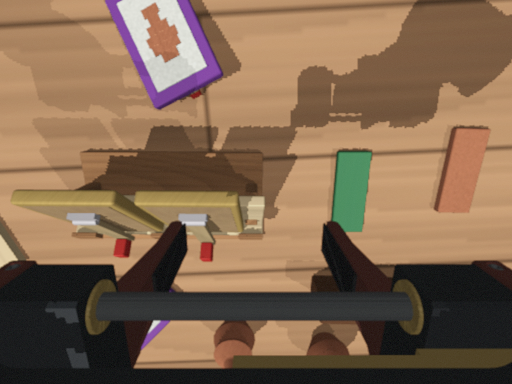

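The wrist view shows knob A at (206,252), knob B at (121,247), green tile at (352,190) and terracotta tile at (462,170). I'll refine these with blobs.

```bash
python3 - <<'E'
from h import *
w=cam("wrist"); t=cam("top"); s=cam("scene")
red=lambda k,roi:[b.reshape(-1,2).mean(0) for b in blobs(k,(0,190,60),(5,255,255),5,roi)]
W=sorted(red(w,(90,220,230,270)),key=lambda p:-p[0]); T=sorted(red(t,(320,195,400,225)),key=lambda p:p[0]); S=sorted(red(s,(100,200,180,230)),key=lambda p:-p[0])
print(W,T,S)
for i in range(min(len(W),2)):
    for n,(a,p,b,q) in {"wt":(w,W[i],t,T[i]),"ws":(w,W[i],s,S[i]),"ts":(t,T[i],s,S[i])}.items():
        P,e=two(a,p,b,q); print(i,n,np.round(P*1000,1),round(e*1000,1))
for n,lo,hi,roi in(("green",(60,100,30),(90,255,255),(320,140,380,240)),("terr",(2,150,120),(11,255,255),(430,120,495,220))):
    b=blobs(w,lo,hi,200,roi)
    for x in b[:1]: r=rect(w,x,.012);print(n,cv2.boundingRect(x),np.round(r[0]),np.round(r[1]),round(r[2],1), np.round(cv2.boxPoints(r)).tolist())
E
```

```text
[array([205.10769231, 251.04615385]), array([120.41538462, 247.55384615])] [array([380.72727273, 209.27272727])] [array([163.5, 210.5]), array([124.94444444, 215.5       ])]
0 wt [ 492.9 -313.8  144.2] 100.5
0 ws [ 511.2 -279.    76.3] 0.2
0 ts [ 516.6 -326.   103.9] 102.4Traceback (most recent call last):
  File "<stdin>", line 7, in <module>
IndexError: list index out of range
```

arm_command:
  moves:
    - [-0.2,-1,-0.6,0,0,0,0]
    - [-0.2,-1,-0.6,0,0,0,0]
    - [-0.2,-1,-0.6,0,0,0,0]
    - [-0.2,-0.7,-0.53,0,0,0,0]
    - [-0.2,0,0,1,0,0,0]
    - [-0.2,0,0,1,0,0,0]
    - [-0.2,0,0,1,0,0,0]
    - [-0.2,0,0,0,0,0,0]
  squeeze: 6

```text
time: 3.88
position: [0.5093, -0.2717, 0.1415]
eef_rot: [-0.004, 0.021, 1.0, 0.002]
wrist_force: [0.2, 0.3, -0.7]
opening: 0.433
grip_force: 0.0
```

```bash
python3 - <<'E'
from h import *
st()
w=cam("wrist"); s=cam("scene")
red=lambda k,roi:[b.reshape(-1,2).mean(0) for b in blobs(k,(0,190,60),(5,255,255),5,roi)]
print(red(w,(0,0,512,384)),red(s,(100,190,200,230)))
cv2.imwrite("pics/w2.png",w["img"][:,:,::-1])
E
```

```text
3.88 p [ 0.5093 -0.2717  0.1415] z [-0.008  0.005 -1.   ] y [0.042 0.999 0.005] q [-0.549  0.038  1.43   0.     1.684 -2.078] op 38.1 f [ 0.2  0.3 -0.7] 0.0
[array([127.02884615, 198.21153846]), array([246.32307692, 197.43076923])] [array([163.52941176, 210.17647059]), array([124.94444444, 215.5       ])]
```

View pics/w2.png

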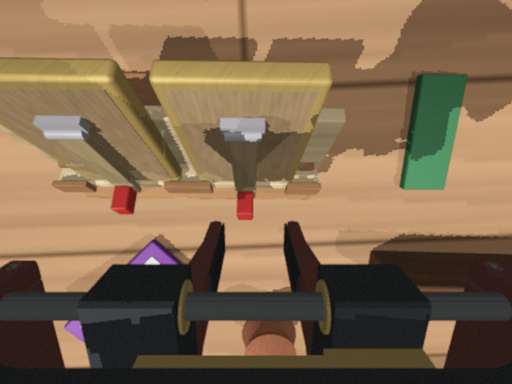

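The wrist view shows the fingers straddling knob A at (246,205), with the knob about 6 mm to the −y side.

arm_command:
  moves:
    - [-0.2,0,-0.26,0.5,0,0,0]
    - [-0.2,0,0,0.8,0,0,0]
    - [-0.2,0,0,0.8,0,0,0]
    - [-0.2,0,0,0.7,0,0,0]
    - [-0.2,0,0,0,0,0,0]
    - [-0.2,0,0,0,0,0,0]

```text
time: 4.48
position: [0.5106, -0.281, 0.0782]
eef_rot: [0.0, 0.022, 1.0, -0.0]
wrist_force: [-1.0, 0.4, 0.6]
opening: 0.401
grip_force: 0.0
```

```bash
python3 - <<'E'
from h import *
st()
w=cam("wrist"); s=cam("scene")
cv2.imwrite("pics/s2.png",cv2.resize(s["img"][130:250,70:220],None,fx=4,fy=4)[:,:,::-1])
E
```

```text
4.48 p [ 0.5106 -0.281   0.0782] z [ 0. -0. -1.] y [ 0.044  0.999 -0.   ] q [-0.561  0.065  1.514 -0.     1.562 -2.088] op 35.2 f [-1.   0.4  0.6] 0.0
```

View pics/s2.png

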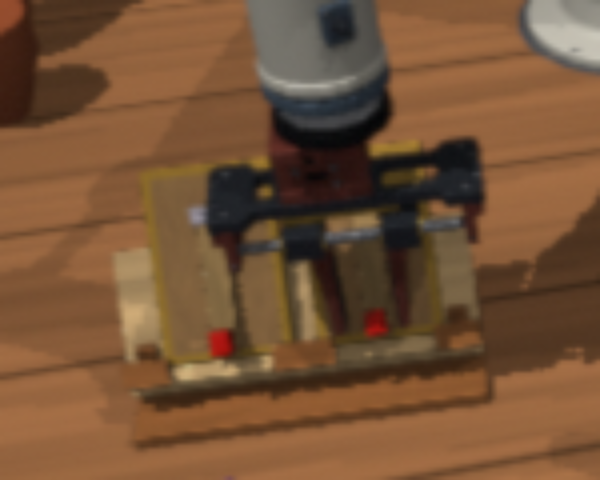

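The scene view shows the fingers at (340,320) and (400,320) on either side of red knob A (375,322), so it is between the pads. I'll lower and close.

arm_command:
  moves:
    - [-0.2,0,0,0.6,0,0,0]
    - [-0.2,0,0,0,0,0,0]
    - [-1,0,0,0,0,0,0]
    - [-1,0,0,0,0,0,0]
    - [-1,0,0,0,0,0,0]
    - [-1,0,0,0,0,0,0]
    - [-1,0,0,0,0,0,0]

```text
time: 5.17
position: [0.5107, -0.2806, 0.0635]
eef_rot: [0.0, 0.022, 1.0, 0.0]
wrist_force: [-1.6, 1.6, 3.7]
opening: 0.198
grip_force: 6.0
```

```bash
python3 - <<'E'
from h import *
st()
# arc of knob about hinge (picture tilt 35deg), deltas in mm (x,z)
import math
def k(a):
    e=math.radians(55)-a; return np.array([86*math.cos(e)+16*math.sin(e),-86*math.sin(e)+16*math.cos(e)])
a=np.linspace(0,.66,7); P=np.array([k(x) for x in a]); print(np.round(np.diff(P,axis=0)/25,2).tolist())
E
```

```text
5.17 p [ 0.5107 -0.2806  0.0635] z [ 0.  0. -1.] y [0.044 0.999 0.   ] q [-0.561  0.072  1.533  0.     1.536 -2.088] op 17.4 f [-1.6  1.6  3.7] 6.0
[[0.25, 0.29], [0.22, 0.32], [0.18, 0.34], [0.15, 0.36], [0.11, 0.37], [0.07, 0.38]]
```

The grip is on the leg, at about 17.4 mm. Next I'll swing it out about the hinge, turning the tool with it.

arm_command:
  moves:
    - [-1,-0.22,0,-0.21,0,-1,0]
    - [-1,-0.22,0,-0.21,0,-1,0]
    - [-1,-0.22,0,-0.21,0,-1,0]
    - [-1,-0.22,0,-0.21,0,-1,0]

```text
time: 5.5
position: [0.53, -0.2815, 0.0866]
eef_rot: [0.161, 0.021, 0.987, -0.004]
wrist_force: [-0.6, 1.8, 0.3]
opening: 0.195
grip_force: 6.0
```

arm_command:
  moves:
    - [-1,-0.22,0,-0.21,0,-1,0]
    - [-1,-0.22,0,-0.21,0,-1,0]
    - [-1,-0.22,0,-0.21,0,-1,0]
    - [-1,-0.22,0,-0.21,0,-1,0]
    - [-1,0,0,0,0,0,0]

```text
time: 5.92
position: [0.539, -0.2821, 0.1125]
eef_rot: [0.315, 0.022, 0.949, -0.007]
wrist_force: [0.9, 1.4, -1.6]
opening: 0.159
grip_force: 6.0
```

```bash
python3 - <<'E'
from h import *
st()
s=cam("scene")
cv2.imwrite("pics/s3.png",cv2.resize(s["img"][130:250,70:220],None,fx=4,fy=4)[:,:,::-1])
E
```

```text
5.92 p [ 0.539  -0.2821  0.1125] z [ 0.597 -0.027 -0.802] y [0.046 0.999 0.001] q [-0.77  -0.351  1.953  0.467  1.079 -2.421] op 14.0 f [ 0.9  1.4 -1.6] 6.0
```

View pics/s3.png

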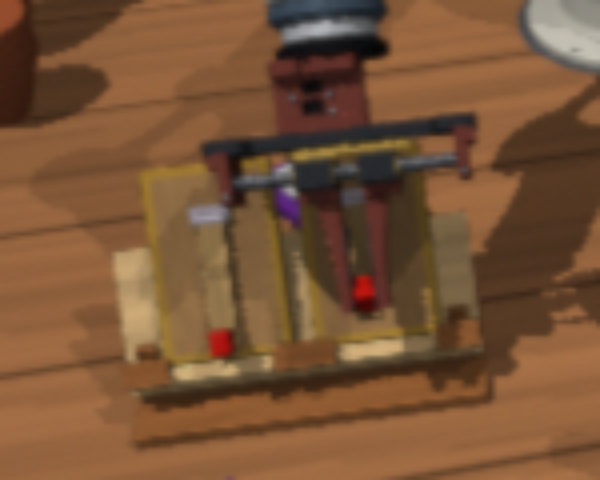

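Leg A swung out: the knob is now at (364,290) and the picture is still seated. A small extra push to make sure it reaches the stop, then release and retreat.

arm_command:
  moves:
    - [-1,-0.12,0,-0.1,0,0,0]
    - [-1,-0.12,0,-0.1,0,0,0]
    - [-1,0,0,0,0,0,0]

```text
time: 6.22
position: [0.5423, -0.2822, 0.1212]
eef_rot: [0.313, 0.02, 0.95, -0.007]
wrist_force: [-4.3, -2.1, -6.9]
opening: 0.162
grip_force: 6.0
```

arm_command:
  moves:
    - [-0.2,0,0,0,0,0,0]
    - [-0.2,0,0,0,0,0,0]
    - [-0.2,0,0,0,0,0,0]
    - [-0.2,0,0,-1,0,0,0]
    - [-0.2,0,0,-1,0,0,0]
    - [-0.2,0,0,-1,0,0,0]
    - [-0.2,0,0,-0.5,0,0,0]
    - [-0.2,0,0,0,0,0,0]

```text
time: 6.88
position: [0.491, -0.281, 0.1979]
eef_rot: [0.318, 0.02, 0.948, -0.01]
wrist_force: [-0.8, 0.5, 0.6]
opening: 0.401
grip_force: 0.0
```

```bash
python3 - <<'E'
from h import *
st()
w=cam("wrist");s=cam("scene")
red=lambda k,roi:[b.reshape(-1,2).mean(0) for b in blobs(k,(0,190,60),(5,255,255),5,roi)]
W=sorted(red(w,(0,0,512,300)),key=lambda p:-p[0]);S=sorted(red(s,(100,180,180,230)),key=lambda p:-p[0]); print(W,S)
for i in range(min(len(W),len(S),2)): P,e=two(w,W[i],s,S[i]); print(np.round(P*1000,1),round(e*1000,1))
E
```

```text
6.88 p [ 0.491  -0.281   0.1979] z [ 0.602 -0.031 -0.798] y [ 0.045  0.999 -0.006] q [-0.853 -0.5    1.912  0.469  1.279 -2.414] op 35.3 f [-0.8  0.5  0.6] 0.0
[array([256.02816901, 175.54929577]), array([152.09803922, 126.09803922])] [array([160.95, 202.5 ]), array([124.94444444, 215.5       ])]
[ 527.  -280.9  118.5] 0.4
[ 503.7 -382.9   73.3] 4.3
```

arm_command:
  moves:
    - [-0.2,0,-1,0,0,1,0]
    - [-0.2,0,-1,0,0,1,0]
    - [-0.2,0,-1,0,0,1,0]
    - [-0.2,0,-1,0,0,1,0]
    - [-0.2,0,0,0,0,1,0]
    - [-0.2,0,0,0,0,1,0]
    - [-0.2,0,0,0,0,1,0]
    - [-0.2,0,0,0,0,1,0]

```text
time: 7.65
position: [0.4867, -0.3796, 0.1904]
eef_rot: [-0.002, 0.022, 1.0, 0.0]
wrist_force: [-0.2, -1.1, -0.2]
opening: 0.399
grip_force: 0.0
```

arm_command:
  moves:
    - [-0.2,-0.66,0,0,0,0,0]
    - [-0.2,0,0,1,0,0,0]
    - [-0.2,0,0,1,0,0,0]
    - [-0.2,0,0,0.2,0,0,0]
    - [-0.2,0,0,0,0,0,0]
    - [-0.2,0,0,0,0,0,0]

```text
time: 8.15
position: [0.5026, -0.3802, 0.1366]
eef_rot: [-0.0, 0.022, 1.0, 0.0]
wrist_force: [0.2, 0.2, -0.0]
opening: 0.399
grip_force: 0.0
```

```bash
python3 - <<'E'
from h import *
st()
w=cam("wrist");s=cam("scene")
red=lambda k,roi:[b.reshape(-1,2).mean(0) for b in blobs(k,(0,190,60),(5,255,255),5,roi)]
W=sorted(red(w,(0,0,512,300)),key=lambda p:-p[0]);S=sorted(red(s,(100,180,180,230)),key=lambda p:-p[0]); print(W,S)
for i in range(min(len(W),len(S),2)): P,e=two(w,W[i],s,S[i]); print(np.round(P*1000,1),round(e*1000,1))
E
```

```text
8.15 p [ 0.5026 -0.3802  0.1366] z [-0.001  0.001 -1.   ] y [0.043 0.999 0.001] q [-0.702  0.173  1.294  0.     1.676 -2.229] op 35.1 f [ 0.2  0.2 -0. ] 0.0
[array([389.11235955, 250.1011236 ]), array([248.8028169 , 199.83098592])] [array([160.61904762, 202.33333333]), array([124.94444444, 215.33333333])]
[ 527.3 -281.7  119.3] 0.6
[ 500.2 -384.8   72. ] 1.0
```

arm_command:
  moves:
    - [-0.2,0,-0.18,0.5,0,0,0]
    - [-0.2,0,0,0.8,0,0,0]
    - [-0.2,0,0,0.8,0,0,0]
    - [-0.2,0,0,0.82,0,0,0]
    - [-0.2,0,0,0,0,0,0]
    - [-0.2,0,0,0,0,0,0]

```text
time: 8.75
position: [0.5016, -0.3849, 0.0631]
eef_rot: [-0.001, 0.022, 1.0, 0.001]
wrist_force: [0.5, 0.1, -0.7]
opening: 0.397
grip_force: 0.0
```

arm_command:
  moves:
    - [-1,0,0,0,0,0,0]
    - [-1,0,0,0,0,0,0]
    - [-1,0,0,0,0,0,0]
    - [-1,0,0,0,0,0,0]
    - [-1,0,0,0,0,0,0]
    - [-1,0,0,0,0,0,0]

```text
time: 9.25
position: [0.5024, -0.3854, 0.0652]
eef_rot: [0.0, 0.022, 1.0, -0.001]
wrist_force: [-1.0, -0.6, 3.8]
opening: 0.163
grip_force: 7.8
```

arm_command:
  moves:
    - [-1,-0.25,0,-0.29,0,0,0]
    - [-1,-0.22,0,-0.32,0,0,0]
    - [-1,-0.18,0,-0.34,0,0,0]
    - [-1,-0.15,0,-0.36,0,0,0]
    - [-1,-0.11,0,-0.37,0,0,0]
    - [-1,-0.07,0,-0.38,0,0,0]
    - [-1,0,0,0,0,0,0]

```text
time: 9.83
position: [0.5274, -0.3862, 0.1173]
eef_rot: [0.001, 0.022, 1.0, -0.0]
wrist_force: [0.9, 0.2, -0.1]
opening: 0.157
grip_force: 6.0
```

```bash
python3 - <<'E'
from h import *
st()
s=cam("scene")
cv2.imwrite("pics/s4.png",cv2.resize(s["img"][130:250,70:220],None,fx=4,fy=4)[:,:,::-1])
E
```

```text
9.83 p [ 0.5274 -0.3862  0.1173] z [ 0.001 -0.001 -1.   ] y [ 0.043  0.999 -0.001] q [-0.684  0.238  1.254  0.     1.648 -2.211] op 13.8 f [ 0.9  0.2 -0.1] 6.0
```

View pics/s4.png

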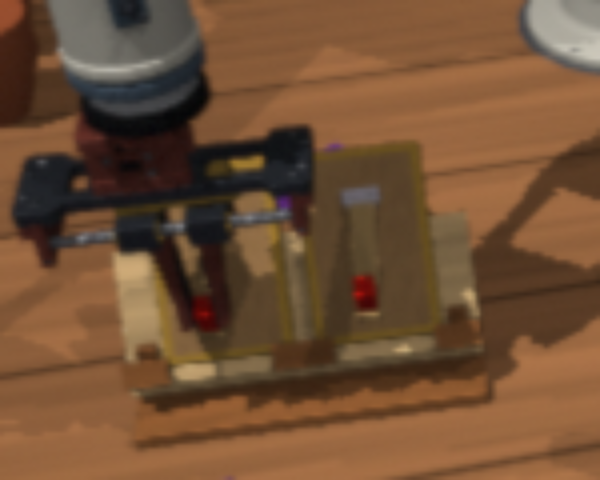

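Both legs are out: B's knob is at (205,313). I'll give it a last push to its stop, release, back off upward, and turn for the pinch.

arm_command:
  moves:
    - [-1,-0.05,0,-0.2,0,0,0]
    - [-1,-0.05,0,-0.2,0,0,0]
    - [-1,0,0,0,0,0,0]

```text
time: 10.13
position: [0.5287, -0.3861, 0.1251]
eef_rot: [-0.001, 0.022, 1.0, 0.0]
wrist_force: [-1.0, -1.1, -6.3]
opening: 0.16
grip_force: 6.0
```

arm_command:
  moves:
    - [-0.2,0,0,0,0,0,0]
    - [-0.2,0,0,0,0,0,0]
    - [-0.2,0,0,0,0,0,0]
    - [-0.2,0,0,-1,0,0,0]
    - [-0.2,0,0,-1,0,0,0]
    - [-0.2,0,0,-1,0,0,0]
    - [-0.2,0,0,-1,0,0,0]
    - [-0.2,0,0,-1,0,0,0.98]

```text
time: 10.8
position: [0.5294, -0.3859, 0.2528]
eef_rot: [0.001, 0.061, 0.998, -0.0]
wrist_force: [0.4, 0.3, -0.0]
opening: 0.4
grip_force: 0.0
```

arm_command:
  moves:
    - [-0.1,0,0,0,0,0,0.98]
    - [-0.1,0,0,0,0,0,0.98]
    - [-0.1,0,0,0,0,0,0.98]
    - [-0.1,0,0,0,0,0,0.98]
    - [-0.1,0,0,0,0,0,0.98]
    - [-0.1,0,0,0,0,0,0.98]
    - [-0.1,0,0,0,0,0,0.98]
    - [-0.1,0,0,0,0,0,0.98]

```text
time: 11.47
position: [0.5295, -0.386, 0.2515]
eef_rot: [0.001, 0.368, 0.93, -0.0]
wrist_force: [-0.0, 0.2, 0.0]
opening: 0.448
grip_force: 0.0
```

arm_command:
  moves:
    - [-0.1,0,0,0,0,0,0.98]
    - [-0.1,0,0,0,0,0,0.98]
    - [-0.1,0,0,0,0,0,0.98]
    - [-0.1,0,0,0,0,0,0.98]
    - [-0.1,0,0,0,0,0,0.98]
    - [-0.1,0,0,0,0,0,0.98]
    - [-0.1,0,0,0,0,0,0.98]
    - [-0.1,0,0,0,0,0,0.98]

```text
time: 12.13
position: [0.5295, -0.386, 0.2515]
eef_rot: [0.001, 0.637, 0.771, 0.0]
wrist_force: [-0.3, -0.2, -0.3]
opening: 0.449
grip_force: 0.0
```

arm_command:
  moves:
    - [-0.1,0,-1,0,0,0,0.98]
    - [-0.1,0,-1,0,0,0,0.98]
    - [-0.1,0,-1,0,0,0,0.98]
    - [-0.1,0,-1,0,0,0,0]
    - [-0.1,0,-1,0,0,0,0]
    - [-0.1,0,-0.5,0,0,0,0]
    - [-0.1,0,0,0,0,0,0]

```text
time: 12.72
position: [0.391, -0.3925, 0.2523]
eef_rot: [0.001, 0.722, 0.692, -0.0]
wrist_force: [0.7, 0.3, 0.1]
opening: 0.449
grip_force: 0.0
```

arm_command:
  moves:
    - [-0.1,0,0,0,-1,0,0]
    - [-0.1,0,0,0,-1,0,0]
    - [-0.1,0,0,0,-1,0,0]
    - [-0.1,0,0,0,-1,0,0]
    - [-0.1,0,0,0,-1,0,0]
    - [-0.1,0,0,0,-1,0,0]
    - [-0.1,0,0,0,-1,0,0]
    - [-0.1,0,0,0,-0.64,0,0]

```text
time: 13.38
position: [0.3929, -0.3924, 0.251]
eef_rot: [0.219, 0.688, 0.66, 0.21]
wrist_force: [0.2, 0.0, 0.4]
opening: 0.448
grip_force: 0.0
```

```bash
python3 - <<'E'
from h import *
s,M=st()
x,y,z=M.T
print(x)
tz=np.array([.574,-.026,-.819])
t=np.array([.4226,-.3816,.1349])
for d in (.06,0): print(np.round(M.T@(t-d*tz-s["position"])/.025,2))
E
```

```text
13.38 p [ 0.3929 -0.3924  0.251 ] z [ 0.577 -0.024 -0.816] y [ 0.816 -0.034  0.578] q [-1.188 -0.38   1.721  0.555  1.525 -1.094] op 39.5 f [0.2 0.  0.4] 0.0
[ 4.13381973e-02  9.99145137e-01 -3.85270629e-04]
[ 0.49 -1.72  2.07]
[ 0.48 -1.73  4.47]
```

arm_command:
  moves:
    - [-0.1,0.24,-0.86,0,0,0,0]
    - [-0.1,0.24,-0.87,0,0,0,0]
    - [-0.1,0,0,1,0,0,0]
    - [-0.1,0,0,1,0,0,0]
    - [-0.1,0,0,0,0,0,0]

```text
time: 13.8
position: [0.3871, -0.3785, 0.1805]
eef_rot: [0.214, 0.688, 0.66, 0.21]
wrist_force: [-0.1, 0.2, 0.3]
opening: 0.449
grip_force: 0.0
```

```bash
python3 - <<'E'
from h import *
s,M=st()
w=cam("wrist"); c=cam("scene")
a=cv2.resize(w["img"],(400,300)); b=cv2.resize(c["img"][110:240,60:220],(370,300))
cv2.imwrite("pics/p1.png",np.hstack([a,b])[:,:,::-1])
E
```

```text
13.8 p [ 0.3871 -0.3785  0.1805] z [ 0.572 -0.018 -0.82 ] y [ 0.82  -0.036  0.572] q [-1.186 -0.416  1.87   0.556  1.437 -1.149] op 39.5 f [-0.1  0.2  0.3] 0.0
```

View pics/p1.png

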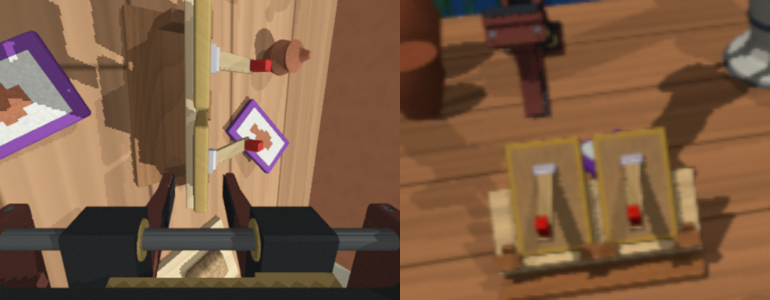

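The wrist view shows both pictures edge-on with their legs out. Picture B's edge (197,180) is midway between the fingers (165 and 235).

arm_command:
  moves:
    - [-0.1,0,0,0.8,0,0,0]
    - [-0.1,0,0,0.8,0,0,0]
    - [-0.1,0,0,0.7,0,0,0]
    - [-0.1,0,0,0,0,0,0]
    - [-1,0,0,0,0,0,0]
    - [-1,0,0,0,0,0,0]
    - [-1,0,0,0,0,0,0]
    - [-1,0,0,0,0,0,0]
  squeeze: 30

```text
time: 14.57
position: [0.4191, -0.3821, 0.1395]
eef_rot: [0.218, 0.688, 0.66, 0.208]
wrist_force: [-0.6, 0.5, -0.1]
opening: 0.185
grip_force: 0.0
```

arm_command:
  moves:
    - [-1,0,0,0,0,0,0]
    - [-1,0,0,0,0,0,0]
    - [-1,0,0,-0.5,0,0,0]
    - [-1,0,0,-0.5,0,0,0]
    - [-1,0,0,-1,0,0,0]
    - [-1,0,0,-1,0,0,0]
    - [-1,0,0,-1,0,0,0]
    - [-1,0,0,0,0,0,0]

```text
time: 15.23
position: [0.3607, -0.3802, 0.2239]
eef_rot: [0.22, 0.688, 0.66, 0.207]
wrist_force: [0.9, -1.3, -2.2]
opening: 0.156
grip_force: 30.0
```

```bash
python3 - <<'E'
from h import *
s,M=st()
w=cam("wrist"); c=cam("scene")
a=cv2.resize(w["img"],(400,300)); b=cv2.resize(c["img"][90:240,40:220],(360,300))
cv2.imwrite("pics/p2.png",np.hstack([a,b])[:,:,::-1])
E
```

```text
15.23 p [ 0.3607 -0.3802  0.2239] z [ 0.574 -0.029 -0.818] y [ 0.818 -0.031  0.575] q [-1.247 -0.458  1.825  0.565  1.531 -1.158] op 13.7 f [ 0.9 -1.3 -2.2] 30.0
```

View pics/p2.png

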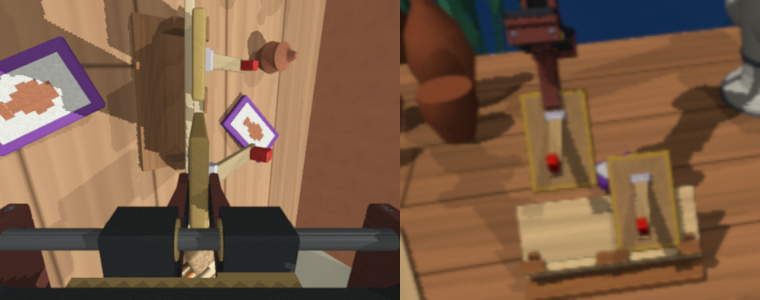

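Picture B is out of the rack, its leg still out, squarely pinched. I'll lift, then rotate to the standing lean while carrying it towards the board.

arm_command:
  moves:
    - [-1,0,0.5,-0.75,0,0,0]
    - [-1,0,0.5,-0.75,0,0,0]
    - [-1,0,0.5,-0.75,0,0,0]
    - [-1,0,0.5,-0.75,0,0,0]
    - [-1,0,0.5,-0.5,0,0,0]
    - [-1,0,0,0,0,0,0]

```text
time: 15.83
position: [0.3639, -0.3793, 0.3292]
eef_rot: [0.218, 0.687, 0.661, 0.208]
wrist_force: [0.2, 0.6, -1.8]
opening: 0.159
grip_force: 30.0
```

arm_command:
  moves:
    - [-1,0.6,0,0,1,0,0]
    - [-1,0.6,0,0,1,0,0]
    - [-1,0.6,0,0,1,0,0]
    - [-1,0.6,0,0,1,0,0]
    - [-1,0.6,0,0,1,0,0]
    - [-1,0.6,0,0,1,0,0]
    - [-1,0.6,0,0,1,0,0]
    - [-1,0.6,0,0,1,0,0]

```text
time: 16.5
position: [0.368, -0.258, 0.3246]
eef_rot: [-0.013, 0.721, 0.693, -0.012]
wrist_force: [-0.0, -0.0, -3.0]
opening: 0.161
grip_force: 30.0
```

arm_command:
  moves:
    - [-1,0.6,0,0,1,0,0]
    - [-1,0.6,0,0,1,0,0]
    - [-1,0.6,0,0,1,0,0]
    - [-1,0.6,0,0,1,0,0]
    - [-1,0.8,0.5,0,0,0,0]
    - [-1,0.8,0.5,0,0,0,0]
    - [-1,0.8,0.5,0,0,0,0]
    - [-1,0.8,0.5,0,0,0,0]

```text
time: 17.17
position: [0.4213, -0.1197, 0.3067]
eef_rot: [-0.127, 0.71, 0.683, -0.121]
wrist_force: [0.3, 0.1, -3.6]
opening: 0.158
grip_force: 30.0
```

```bash
python3 - <<'E'
from h import *
s,M=st(); print(np.round(M[:,0],3))
print(np.round(M.T@(np.array([.45,.405,.22])-s["position"])/.025,2))
E
```

```text
17.17 p [ 0.4213 -0.1197  0.3067] z [-0.345  0.015 -0.939] y [ 0.938 -0.036 -0.345] q [-0.288 -0.006  1.219 -0.109  2.268 -0.305] op 13.9 f [ 0.3  0.1 -3.6] 30.0
[0.039 0.999 0.001]
[21.01  1.52  3.17]
```

arm_command:
  moves:
    - [-1,1,0,0,0,-0.26,-0.7]
    - [-1,1,0,0,0,0,0]
    - [-1,1,0,0,0,0,0]
    - [-1,1,0,0,0,0,0]
    - [-1,1,0,0,0,0,0]
    - [-1,1,0,0,0,0,0]
    - [-1,1,0,0,0,0,0]
    - [-1,1,0,0,0,0,0]

```text
time: 17.83
position: [0.418, 0.0804, 0.307]
eef_rot: [-0.123, 0.689, 0.703, -0.125]
wrist_force: [0.1, -1.2, -4.1]
opening: 0.161
grip_force: 30.0
```

arm_command:
  moves:
    - [-1,1,0,0,0,0,0]
    - [-1,1,0,0,0,0,0]
    - [-1,1,0,0,0,0,0]
    - [-1,1,0,0,0,0,0]
    - [-1,1,0,0,0,0,0]
    - [-1,1,0,0,0,0,0]
    - [-1,1,0,0,0,0,0]
    - [-1,1,0,0,0,0,0]

```text
time: 18.5
position: [0.4141, 0.2805, 0.3067]
eef_rot: [-0.122, 0.689, 0.703, -0.126]
wrist_force: [0.7, -0.4, -3.0]
opening: 0.155
grip_force: 30.0
```

arm_command:
  moves:
    - [-1,1,0,0,0,0,0]
    - [-1,1,0,0,0,0,0]
    - [-1,1,0,0,0,0,0]
    - [-1,1,0,0,0,0,0]
    - [-1,1,0,0,0,0,0]
    - [-1,0,0,0,0,0,0]
    - [-1,0,0,0,0,0,0]

```text
time: 19.08
position: [0.4115, 0.405, 0.306]
eef_rot: [-0.122, 0.689, 0.703, -0.127]
wrist_force: [0.4, -0.4, -3.2]
opening: 0.155
grip_force: 30.0
```

```bash
python3 - <<'E'
from h import *
s,M=st(); print(np.round(M[:,0],3))
for z in (.16,.12): print(np.round(M.T@(np.array([.45,.405,z])-s["position"])/.025,2))
E
```

```text
19.08 p [0.4115 0.405  0.306 ] z [-0.346 -0.01  -0.938] y [ 0.938  0.019 -0.346] q [0.604 0.319 0.862 0.243 2.247 0.708] op 13.6 f [ 0.4 -0.4 -3.2] 30.0
[-0.021  1.    -0.003]
[-0.01  3.47  4.95]
[-0.01  4.02  6.45]
```

arm_command:
  moves:
    - [-1,0,0.8,0.9,0,0,0]
    - [-1,0,0.7,0.9,0,0,0]
    - [-1,0,0.7,0.9,0,0,0]
    - [-1,0,0.6,0.9,0,0,0]
    - [-1,0,0.6,0.9,0,0,0]
    - [-1,0,0.3,0.8,0,0,0]
    - [-1,0,0,0,0,0,0]

```text
time: 19.67
position: [0.4522, 0.402, 0.1462]
eef_rot: [-0.122, 0.69, 0.701, -0.129]
wrist_force: [-0.5, -0.7, -5.1]
opening: 0.155
grip_force: 30.0
```

```bash
python3 - <<'E'
from h import *
s,M=st()
w=cam("wrist"); c=cam("scene")
a=cv2.resize(w["img"],(400,300)); b=cv2.resize(c["img"][90:240,290:450],(320,300))
cv2.imwrite("pics/p3.png",np.hstack([a,b])[:,:,::-1])
print(np.round(M.T@(np.array([.45,.405,.12])-s["position"])/.025,2))
E
```

```text
19.67 p [0.4522 0.402  0.1462] z [-0.35  -0.013 -0.937] y [ 0.937  0.014 -0.35 ] q [0.567 0.376 1.076 0.196 1.994 0.604] op 13.6 f [-0.5 -0.7 -5.1] 30.0
[0.13 0.29 1.01]
```

View pics/p3.png

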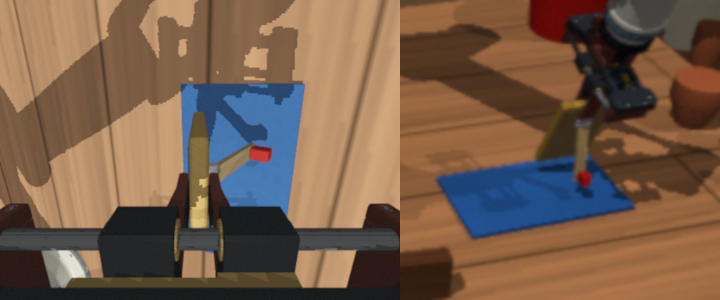

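The view shows the picture hanging over the blue board with its leg on the +x side, red knob at (262,153) in the wrist view, aligned with the board. Lowering gently.

arm_command:
  moves:
    - [-1,0.1,0,0.25,0,0,0]
    - [-1,0,0.07,0.2,0,0,0]
    - [-1,0,0.07,0.2,0,0,0]
    - [-1,0,0.04,0.12,0,0,0]
    - [-1,0,0,0,0,0,0]
    - [-1,0,0,0,0,0,0]

```text
time: 20.27
position: [0.4512, 0.4068, 0.134]
eef_rot: [-0.121, 0.69, 0.703, -0.124]
wrist_force: [0.2, 1.0, -3.7]
opening: 0.159
grip_force: 30.0
```

arm_command:
  moves:
    - [-1,0,0.04,0.1,0,0,0]
    - [-1,0,0,0,0,0,0]

```text
time: 20.43
position: [0.4515, 0.4069, 0.1312]
eef_rot: [-0.121, 0.69, 0.703, -0.124]
wrist_force: [-1.1, -0.8, -4.4]
opening: 0.158
grip_force: 30.0
```

arm_command:
  moves:
    - [-1,0,0.04,0.1,0,0,0]
    - [-1,0,0,0,0,0,0]

```text
time: 20.6
position: [0.4515, 0.4068, 0.1282]
eef_rot: [-0.121, 0.69, 0.703, -0.124]
wrist_force: [0.5, 0.6, -2.5]
opening: 0.158
grip_force: 30.0
```

arm_command:
  moves:
    - [-1,0,0.04,0.1,0,0,0]
    - [-1,0,0,0,0,0,0]

```text
time: 20.77
position: [0.4515, 0.4068, 0.1254]
eef_rot: [-0.121, 0.69, 0.703, -0.124]
wrist_force: [-0.6, -0.7, -4.3]
opening: 0.158
grip_force: 30.0
```

arm_command:
  moves:
    - [-1,0,0.04,0.1,0,0,0]
    - [-1,0,0,0,0,0,0]

```text
time: 20.93
position: [0.4515, 0.4069, 0.1235]
eef_rot: [-0.122, 0.69, 0.703, -0.124]
wrist_force: [0.7, 0.1, -1.0]
opening: 0.16
grip_force: 30.0
```

arm_command:
  moves:
    - [-1,0,0.03,0.06,0,0,0]
    - [-1,0,0,0,0,0,0]

```text
time: 21.1
position: [0.4516, 0.407, 0.1233]
eef_rot: [-0.122, 0.69, 0.703, -0.124]
wrist_force: [-1.2, -0.9, 4.2]
opening: 0.16
grip_force: 30.0
```

Contact at z ≈ 0.123, as predicted. Release slowly and retreat along the tool axis.

arm_command:
  moves:
    - [-0.3,0,0,0,0,0,0]
    - [-0.2,0,0,0,0,0,0]
    - [-0.2,0,0,0,0,0,0]
    - [-0.2,0,0,-0.4,0,0,0]
    - [-0.2,0,0,-0.8,0,0,0]
    - [-0.2,0,0,-1,0,0,0]
    - [-0.2,0,0,-1,0,0,0]
    - [-0.2,0,0,-1,0,0,0]

```text
time: 21.77
position: [0.4882, 0.4074, 0.222]
eef_rot: [-0.121, 0.69, 0.703, -0.124]
wrist_force: [0.6, 0.8, 0.4]
opening: 0.402
grip_force: 0.0
```

arm_command:
  moves:
    - [-0.1,-1,0,-1,0,0,0]
    - [-0.1,-1,0,-1,0,0,0]
    - [-0.1,-1,0,-0.5,0,0,0]
    - [-0.1,-1,0,0,0,0,0]
    - [-0.1,-1,0,0,0,0,0]
    - [-0.1,-1,0,0,0,0,0]
    - [-0.1,-1,0,0,0,0,0]
    - [-0.1,-1,0,0,0,0,0]

```text
time: 22.43
position: [0.513, 0.2067, 0.2799]
eef_rot: [-0.121, 0.69, 0.703, -0.124]
wrist_force: [-0.4, 0.8, 0.3]
opening: 0.45
grip_force: 0.0
```

```bash
python3 - <<'E'
from h import *
s,M=st()
w=cam("top"); c=cam("scene")
a=cv2.resize(w["img"][180:280,40:190],(450,300),interpolation=2); b=cv2.resize(c["img"][110:230,290:420],(325,300),interpolation=2)
cv2.imwrite("pics/p4.png",np.hstack([a,b])[:,:,::-1])
E
```

```text
22.43 p [0.513  0.2067 0.2799] z [-0.341 -0.007 -0.94 ] y [ 0.94   0.017 -0.341] q [0.268 0.288 0.945 0.108 2.244 0.303] op 39.6 f [-0.4  0.8  0.3] 0.0
```

View pics/p4.png

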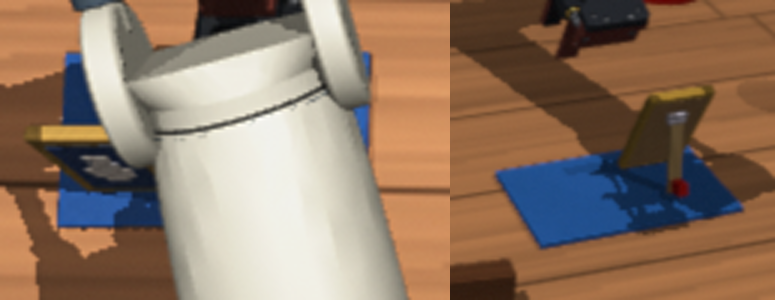

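The views show the first picture (white pot on blue) standing on the board with its leg out, top (90,160), scene (665,140). Going back for the other one.

arm_command:
  moves:
    - [-0.1,-1,0,0,0,0.26,0.7]
    - [-0.1,-1,0,0,-1,0,0]
    - [-0.1,-1,0,0,-1,0,0]
    - [-0.1,-1,0,0,-1,0,0]
    - [-0.1,-1,0,0,-1,0,0]
    - [-0.1,-1,0,0,-1,0,0]
    - [-0.1,-1,0,0,-1,0,0]
    - [-0.1,-1,0,0,-1,0,0]

```text
time: 23.2
position: [0.5064, 0.008, 0.2806]
eef_rot: [0.078, 0.717, 0.689, 0.075]
wrist_force: [0.2, -0.4, 0.3]
opening: 0.448
grip_force: 0.0
```

arm_command:
  moves:
    - [-0.1,-1,-0.5,0,-1,0,0]
    - [-0.1,-1,-0.5,0,-1,0,0]
    - [-0.1,-1,-0.5,0,-1,0,0]
    - [-0.1,-1,-0.5,0,-1,0,0]
    - [-0.1,-1,-0.5,0,-1,0,0]
    - [-0.1,-1,0,0,0,0,0]
    - [-0.1,-1,0,0,0,0,0]
    - [-0.1,-1,0,0,0,0,0]

```text
time: 23.87
position: [0.4432, -0.1916, 0.2579]
eef_rot: [0.216, 0.688, 0.661, 0.208]
wrist_force: [0.1, 0.8, 0.7]
opening: 0.45
grip_force: 0.0
```

arm_command:
  moves:
    - [-0.1,-1,0,0,0,0,0]
    - [-0.1,-1,0,0,0,0,0]
    - [-0.1,-1,0,0,0,0,0]
    - [-0.1,0,0,0,0,0,0]

```text
time: 24.2
position: [0.4401, -0.2687, 0.2571]
eef_rot: [0.215, 0.69, 0.66, 0.207]
wrist_force: [0.1, 0.8, 0.6]
opening: 0.449
grip_force: 0.0
```

```bash
python3 - <<'E'
from h import *
s,M=st();print(M[:,0])
w=cam("wrist");c=cam("scene")
red=lambda k,roi:[b.reshape(-1,2).mean(0) for b in blobs(k,(0,190,60),(5,255,255),5,roi)]
W=red(w,(0,0,512,300));S=red(c,(100,180,180,230)); print(W,S)
for a in W:
    for b in S: P,e=two(w,a,c,b); print(np.round(P*1000,1),round(e*1000,1))
tz=np.array([.574,-.026,-.819]); t=np.array([.4316,-.276,.1349])
for d in (.06,0): print(np.round(M.T@(t-d*tz-s["position"])/.025,2))
E
```

```text
24.2 p [ 0.4401 -0.2687  0.2571] z [ 0.57  -0.024 -0.821] y [ 0.82  -0.037  0.571] q [-0.92  -0.593  1.855  0.457  1.474 -0.826] op 39.5 f [0.1 0.8 0.6] 0.0
[0.04369166 0.99904372 0.00163889]
[array([248.0212766 , 182.55319149]), array([ 45.52, 201.08])] [array([160.95, 202.5 ])]
[ 527.6 -280.7  119. ] 0.1
[ 317.5 -296.   -45.1] 8.7
[-0.31 -3.07  1.42]
[-0.31 -3.06  3.83]
```

arm_command:
  moves:
    - [-0.1,-0.1,-0.8,0,0,0,0]
    - [-0.1,-0.1,-0.8,0,0,0,0]
    - [-0.1,-0.1,-0.8,0,0,0,0]
    - [-0.1,0,-0.66,0,0,0,0]
    - [-0.1,0,0,0.8,0,0,0]
    - [-0.1,0,0,0.8,0,0,0]
    - [-0.1,0,0,0,0,0,0]

```text
time: 24.88
position: [0.4007, -0.2692, 0.1779]
eef_rot: [0.214, 0.688, 0.661, 0.209]
wrist_force: [-0.8, 0.5, -0.2]
opening: 0.451
grip_force: 0.0
```

arm_command:
  moves:
    - [-0.1,0,0,0.8,0,0,0]
    - [-0.1,0,0,0.8,0,0,0]
    - [-0.1,0,0,0.55,0,0,0]
    - [-0.1,0,0,0,0,0,0]
    - [-1,0,0,0,0,0,0]
    - [-1,0,0,0,0,0,0]
    - [-1,0,0,0,0,0,0]
    - [-1,0,0,0,0,0,0]

```text
time: 25.55
position: [0.4308, -0.2729, 0.1381]
eef_rot: [0.217, 0.688, 0.661, 0.208]
wrist_force: [-0.9, 0.9, 1.1]
opening: 0.188
grip_force: 0.4
```

arm_command:
  moves:
    - [-1,0,0,0,0,0,0]
    - [-1,0,0,0,0,0,0]

```text
time: 25.72
position: [0.4302, -0.273, 0.1376]
eef_rot: [0.216, 0.688, 0.661, 0.207]
wrist_force: [-6.1, 0.9, 3.8]
opening: 0.159
grip_force: 30.0
```

arm_command:
  moves:
    - [-1,0,0,-0.5,0,0,0]
    - [-1,0,0,-0.5,0,0,0]
    - [-1,0,0,-1,0,0,0]
    - [-1,0,0,-1,0,0,0]
    - [-1,0,0,-1,0,0,0]
    - [-1,0,0.5,-0.75,0,0,0]
    - [-1,0,0.5,-0.75,0,0,0]
    - [-1,0,0.5,-0.75,0,0,0]

```text
time: 26.38
position: [0.3715, -0.2705, 0.287]
eef_rot: [0.215, 0.689, 0.66, 0.207]
wrist_force: [0.5, -0.4, -2.3]
opening: 0.159
grip_force: 30.0
```

arm_command:
  moves:
    - [-1,0,0.5,-0.75,0,0,0]
    - [-1,0.6,0,0,1,0,0]
    - [-1,0.6,0,0,1,0,0]
    - [-1,0.6,0,0,1,0,0]
    - [-1,0.6,0,0,1,0,0]
    - [-1,0.6,0,0,1,0,0]
    - [-1,0.6,0,0,1,0,0]
    - [-1,0.6,0,0,1,0,0]

```text
time: 27.05
position: [0.376, -0.1647, 0.3096]
eef_rot: [0.016, 0.721, 0.692, 0.016]
wrist_force: [-0.4, 0.9, -2.3]
opening: 0.158
grip_force: 30.0
```

arm_command:
  moves:
    - [-1,0.6,0,0,1,0,0]
    - [-1,0.6,0,0,1,0,0]
    - [-1,0.6,0,0,1,0,0]
    - [-1,0.6,0,0,1,0,0]
    - [-1,0.6,0,0,1,0,0]
    - [-1,0.8,0.5,0,0,0,0]
    - [-1,0.8,0.5,0,0,-0.26,-0.7]
    - [-1,0,0,0,0,0,0]

```text
time: 27.72
position: [0.4057, -0.049, 0.2985]
eef_rot: [-0.124, 0.687, 0.705, -0.125]
wrist_force: [0.5, 0.4, -2.8]
opening: 0.157
grip_force: 30.0
```

```bash
python3 - <<'E'
from h import *
s,M=st(); print(np.round(M[:,0],3))
for z in (.26,): print(np.round(M.T@(np.array([.45,.275,z])-s["position"])/.025,2))
E
```

```text
27.72 p [ 0.4057 -0.049   0.2985] z [-0.346 -0.006 -0.938] y [ 0.938  0.025 -0.346] q [-0.153 -0.082  1.308 -0.076  2.263 -0.218] op 13.9 f [ 0.5  0.4 -2.8] 30.0
[-0.026  1.     0.003]
[12.91  2.52  0.76]
```

arm_command:
  moves:
    - [-1,1,0.3,0,0,0,0]
    - [-1,1,0.3,0,0,0,0]
    - [-1,1,0.3,0,0,0,0]
    - [-1,1,0.3,0,0,0,0]
    - [-1,1,0.3,0,0,0,0]
    - [-1,1,0.3,0,0,0,0]
    - [-1,1,0.3,0,0,0,0]
    - [-1,1,0.3,0,0,0,0]

```text
time: 28.38
position: [0.457, 0.1502, 0.2799]
eef_rot: [-0.123, 0.69, 0.703, -0.124]
wrist_force: [0.8, -0.5, -3.5]
opening: 0.156
grip_force: 30.0
```

arm_command:
  moves:
    - [-1,1,0,0,0,0,0]
    - [-1,1,0,0,0,0,0]
    - [-1,1,0,0,0,0,0]
    - [-1,1,0,0,0,0,0]
    - [-1,0.9,0,0,0,0,0]
    - [-1,0,0,0,0,0,0]
    - [-1,0,0,0,0,0,0]

```text
time: 28.97
position: [0.4544, 0.2722, 0.2797]
eef_rot: [-0.123, 0.689, 0.703, -0.125]
wrist_force: [1.5, 0.5, -2.7]
opening: 0.158
grip_force: 30.0
```

```bash
python3 - <<'E'
from h import *
s,M=st(); print(np.round(M[:,0],3))
for z in (.14,): print(np.round(M.T@(np.array([.45,.275,z])-s["position"])/.025,2))
E
```

```text
28.97 p [0.4544 0.2722 0.2797] z [-0.345 -0.007 -0.939] y [ 0.938  0.019 -0.345] q [0.392 0.205 1.043 0.158 2.218 0.447] op 13.9 f [ 1.5  0.5 -2.7] 30.0
[-0.02  1.    0.  ]
[0.11 1.77 5.31]
```

arm_command:
  moves:
    - [-1,0.1,0.3,0.9,0,0,0]
    - [-1,0,0.3,0.9,0,0,0]
    - [-1,0,0.3,0.9,0,0,0]
    - [-1,0,0.3,0.9,0,0,0]
    - [-1,0,0.3,0.9,0,0,0]
    - [-1,0,0.27,0.8,0,0,0]
    - [-1,0,0,0,0,0,0]
    - [-1,0,0,0,0,0,0]

```text
time: 29.63
position: [0.4498, 0.2731, 0.1399]
eef_rot: [-0.123, 0.69, 0.702, -0.126]
wrist_force: [-0.7, 0.9, -1.4]
opening: 0.156
grip_force: 30.0
```

arm_command:
  moves:
    - [-1,0,0.07,0.2,0,0,0]
    - [-1,0,0.05,0.16,0,0,0]
    - [-1,0,0,0,0,0,0]

```text
time: 29.88
position: [0.4502, 0.2745, 0.1314]
eef_rot: [-0.122, 0.69, 0.703, -0.124]
wrist_force: [0.2, -0.4, -3.0]
opening: 0.162
grip_force: 30.0
```

arm_command:
  moves:
    - [-1,0,0.04,0.1,0,0,0]
    - [-1,0,0,0,0,0,0]

```text
time: 30.05
position: [0.4501, 0.2746, 0.1283]
eef_rot: [-0.123, 0.689, 0.703, -0.124]
wrist_force: [-0.5, 0.5, -3.5]
opening: 0.158
grip_force: 30.0
```

arm_command:
  moves:
    - [-1,0,0.04,0.1,0,0,0]
    - [-1,0,0,0,0,0,0]

```text
time: 30.22
position: [0.4499, 0.2746, 0.1252]
eef_rot: [-0.123, 0.689, 0.703, -0.125]
wrist_force: [0.2, 0.0, -2.5]
opening: 0.163
grip_force: 30.0
```

arm_command:
  moves:
    - [-1,0,0.03,0.08,0,0,0]
    - [-1,0,0,0,0,0,0]

```text
time: 30.38
position: [0.4499, 0.2745, 0.123]
eef_rot: [-0.123, 0.689, 0.703, -0.125]
wrist_force: [-0.7, -0.5, -2.8]
opening: 0.155
grip_force: 30.0
```

arm_command:
  moves:
    - [-1,0,0.03,0.06,0,0,0]
    - [-1,0,0,0,0,0,0]

```text
time: 30.55
position: [0.4502, 0.2745, 0.1214]
eef_rot: [-0.123, 0.689, 0.703, -0.125]
wrist_force: [0.3, -0.4, -2.5]
opening: 0.159
grip_force: 30.0
```

arm_command:
  moves:
    - [-1,0,0.03,0.06,0,0,0]
    - [-1,0,0,0,0,0,0]

```text
time: 30.72
position: [0.4504, 0.2745, 0.1198]
eef_rot: [-0.123, 0.689, 0.703, -0.125]
wrist_force: [-0.8, -0.8, -3.1]
opening: 0.154
grip_force: 30.0
```

arm_command:
  moves:
    - [-1,0,0.03,0.06,0,0,0]
    - [-1,0,0,0,0,0,0]

```text
time: 30.88
position: [0.4505, 0.2746, 0.1193]
eef_rot: [-0.123, 0.689, 0.703, -0.125]
wrist_force: [-1.3, -0.7, 1.3]
opening: 0.156
grip_force: 30.0
```

arm_command:
  moves:
    - [-0.3,0,0,0,0,0,0]
    - [-0.2,0,0,0,0,0,0]
    - [-0.2,0,0,0,0,0,0]
    - [-0.2,0,0,-0.4,0,0,0]
    - [-0.2,0,0,-0.8,0,0,0]
    - [-0.2,0,0,-1,0,0,0]
    - [-0.2,0,0,-1,0,0,0]
    - [-0.2,0,0,-1,0,0,0]

```text
time: 31.55
position: [0.4872, 0.2751, 0.2188]
eef_rot: [-0.123, 0.689, 0.703, -0.124]
wrist_force: [-0.1, 0.3, 0.5]
opening: 0.402
grip_force: 0.0
```

arm_command:
  moves:
    - [0,-1,0,-1,0,0,0]
    - [0,-1,0,-0.5,0,0,0]
    - [0,-1,0,0,-1,0,0]
    - [0,-1,0,0,-1,0,0]
    - [0,-1,0,0,-1,0,0]
    - [0,-1,0,0,-1,0,0]
    - [0,0,0,0,-0.37,0,0]
    - [0,0,0,0,0,0,0]

```text
time: 32.22
position: [0.5021, 0.1244, 0.2545]
eef_rot: [0.001, 0.701, 0.713, 0.002]
wrist_force: [-0.2, 0.9, 0.0]
opening: 0.502
grip_force: 0.0
```

```bash
python3 - <<'E'
from h import *
s,M=st(); print(np.round(M[:,0],3))
t=cam("top"); c=cam("scene"); w=cam("wrist")
for nm,k,z0 in(("top",t,(190,150,300,290)),("scene",c,(200,160,310,230)),("wrist",w,(0,0,512,300))):
  for n,lo,hi in(("green",(60,100,30),(90,255,255)),("terr",(2,165,120),(10,255,255))):
    for x in blobs(k,lo,hi,100,z0)[:3]: r=rect(k,x,.012);print(nm,n,cv2.boundingRect(x),np.round(r[0]),np.round(r[1]),round(r[2],1))
red=lambda k,roi:[tuple(np.round(b.reshape(-1,2).mean(0),1)) for b in blobs(k,(0,190,60),(5,255,255),5,roi)]
print(red(t,(40,180,200,270)),red(c,(290,140,430,215)))
# sample colours at terracotta tile seen earlier
h=cv2.cvtColor(t["img"],cv2.COLOR_RGB2HSV); print(h[232,206:212].tolist(), h[190,230].tolist()); h=cv2.cvtColor(c["img"],cv2.COLOR_RGB2HSV); print(h[196,276:280].tolist())
E
```

```text
32.22 p [0.5021 0.1244 0.2545] z [ 0.003  0.001 -1.   ] y [1.    0.018 0.003] q [ 1.760e-01 -1.250e-01  1.388e+00  1.000e-03  1.876e+00  1.590e-01] op 44.2 f [-0.2  0.9  0. ] 0.0
[-0.018  1.     0.001]
top green (255, 204, 18, 43) [465. -79.] [ 43. 117.] 87.5
top terr (199, 212, 19, 43) [441.  74.] [ 44. 117.] 86.6
scene green (222, 196, 20, 26) [472. -80.] [ 43. 122.] 87.6
scene terr (267, 184, 21, 24) [444.  74.] [ 46. 117.] 86.3
wrist green (211, 267, 54, 25) [478. -77.] [48. 89.] 88.1
[(np.float64(85.0), np.float64(211.8)), (np.float64(135.9), np.float64(213.6))] [(np.float64(380.9), np.float64(184.4)), (np.float64(341.1), np.float64(190.9))]
[[9, 165, 199], [9, 166, 200], [8, 165, 203], [8, 165, 204], [8, 165, 203], [8, 166, 197]] [13, 140, 201]
[[9, 176, 154], [9, 177, 154], [9, 175, 153], [9, 177, 153]]
```

```bash
cat > ik.py <<'E'
import numpy as np
from scipy.optimize import least_squares
J=np.array([[.0918,1.2319,1.8198],[-.253,1.557,1.837],[.038,1.43,1.684],[.072,1.533,1.536],[.173,1.294,1.676],[.238,1.254,1.648],[-.125,1.388,1.876],[-.006,1.219,2.268],[-.082,1.308,2.263]])
X=np.array([[.5997,.2215],[.4722,.2221],[.5773,.1415],[.5827,.0635],[.6302,.1366],[.6537,.1173],[.5173,.2545],[.438,.3067],[.4087,.2985]])
def fk(p,j):
    a,d,L1,L2,e,L3=p; b=j[...,0]+j[...,1]; s=b+j[...,2]
    return np.stack([a+L1*np.sin(j[...,0])+L2*np.sin(b)+e*np.cos(b)+L3*np.sin(s), d+L1*np.cos(j[...,0])+L2*np.cos(b)-e*np.sin(b)+L3*np.cos(s)],-1)
P=least_squares(lambda p:np.r_[(fk(p,J)-X).ravel(),1e-3*(p-[0,.3,.4,.4,0,.25])],[0,.3,.4,.4,0,.25]).x
def ik(r,z,tilt): # tilt forward positive
    f=lambda j:np.r_[fk(P,j)-[r,z],j.sum()-(np.pi-tilt)]
    s=least_squares(f,[-.2,1.6,1.5-tilt]); return s.x,np.abs(s.fun).max()
if __name__=="__main__":
    print(np.round(P,3),np.abs(fk(P,J)-X).max())
    for r in(.56,.6):
      for z in(.08,.1):
        for t in(.4,.6,.8,1.0,1.2): j,e=ik(r,z,t); print(r,z,t,np.round(j,2),round(e,4))
    for r in(.48,.53): j,e=ik(r,.005,-.4); print(r,"back",np.round(j,2),round(e,4))
E
python3 ik.py
```

```text
[-0.     0.163  0.373  0.56   0.098  0.354] 0.0007350217631255096
0.56 0.08 0.4 [-0.37  1.96  1.16] 0.0
0.56 0.08 0.6 [-0.56  2.15  0.96] 0.0
0.56 0.08 0.8 [-0.74  2.33  0.75] 0.0
0.56 0.08 1.0 [-0.9   2.52  0.53] 0.0
0.56 0.08 1.2 [-1.02  2.69  0.28] 0.0
0.56 0.1 0.4 [-0.38  1.93  1.2 ] 0.0
0.56 0.1 0.6 [-0.57  2.12  1.  ] 0.0
0.56 0.1 0.8 [-0.75  2.31  0.79] 0.0
0.56 0.1 1.0 [-0.93  2.49  0.57] 0.0
0.56 0.1 1.2 [-1.07  2.67  0.34] 0.0
0.6 0.08 0.4 [-0.25  1.86  1.14] 0.0
0.6 0.08 0.6 [-0.42  2.05  0.91] 0.0
0.6 0.08 0.8 [-0.57  2.24  0.68] 0.0
0.6 0.08 1.0 [-0.69  2.41  0.42] 0.0
0.6 0.08 1.2 [-0.73  2.55  0.12] 0.0
0.6 0.1 0.4 [-0.26  1.83  1.17] 0.0
0.6 0.1 0.6 [-0.44  2.03  0.95] 0.0
0.6 0.1 0.8 [-0.59  2.21  0.72] 0.0
0.6 0.1 1.0 [-0.72  2.39  0.47] 0.0
0.6 0.1 1.2 [-0.78  2.54  0.18] 0.0
0.48 back [0.23 1.52 1.79] 0.0
0.53 back [0.36 1.37 1.82] 0.0
```

arm_command:
  moves:
    - [0.6,0,0,0,0,0,1]
    - [0.6,0,0,0,0,0,1]
    - [0.6,0,0,0,0,0,1]
    - [0.6,0,0,0,0,0,1]
    - [0.6,0,0,0,0,0,1]
    - [0.6,0,0,0,0,0,1]
    - [0.6,0,0,0,0,0,1]
    - [0.6,0,0,0,0,0,1]

```text
time: 33.03
position: [0.503, 0.1263, 0.2513]
eef_rot: [-0.001, 0.89, 0.456, -0.002]
wrist_force: [0.4, -0.6, 0.0]
opening: 0.802
grip_force: 0.0
```

arm_command:
  moves:
    - [0.6,0,0,0,0,0,1]
    - [0.6,0,0,0,0,0,1]
    - [0.6,0,0,0,0,0,1]
    - [0.6,0,0,0,0,0,1]
    - [0.6,0,0,0,0,0,1]
    - [0.6,0,0,0,0,0,1]
    - [0.6,0,0,0,0,0,1]
    - [0.6,0,0,0,0,0,1]

```text
time: 33.7
position: [0.503, 0.1263, 0.2513]
eef_rot: [-0.001, 0.988, 0.153, -0.002]
wrist_force: [0.1, -0.5, -0.2]
opening: 0.799
grip_force: 0.0
```

arm_command:
  moves:
    - [0.6,0,0,0,0,0,1]
    - [0.6,0,0,0,0,0,1]
    - [0.6,0,0,0,0,0,1]
    - [0.6,0,0,0,0,0,1]
    - [0.6,0,0,0,0,0,0.6]
    - [0.6,0,0,0,0,-1,0]
    - [0.6,0,0,0,0,-1,0]
    - [0.6,0,0,0,0,-1,0]

```text
time: 34.37
position: [0.5028, 0.1263, 0.2522]
eef_rot: [-0.004, 0.992, -0.028, -0.123]
wrist_force: [-0.3, 0.6, -0.0]
opening: 0.803
grip_force: 0.0
```

arm_command:
  moves:
    - [0.6,0,0,0,0,-0.75,0]
    - [0.6,0,0,0,0,0,0]

```text
time: 34.53
position: [0.5039, 0.1258, 0.2485]
eef_rot: [-0.004, 0.988, -0.029, -0.155]
wrist_force: [1.4, -0.4, -0.0]
opening: 0.799
grip_force: 0.0
```

```bash
python3 - <<'E'
from h import *
from ik import ik
s,M=st(); print(np.round(M[:,0],3))
for z in (.06,.006): print(np.round(M.T@(np.array([.473,.0722,z])-s["position"])/.025,2))
t=cam("top")
for x in blobs(t,(2,150,90),(11,255,255),100,(190,195,232,262))[:2]: r=rect(t,x,.012);print(np.round(r[0]),np.round(r[1]),round(r[2],1))
c=cam("scene")
for x in blobs(c,(2,165,120),(10,255,255),100,(250,170,310,215))[:2]: r=rect(c,x,.012);print("s",np.round(r[0]),np.round(r[1]),round(r[2],1))
# rail upper near edge: scene dark mask
for k,nm,roi in((t,"top",(180,150,300,190)),(c,"scene",(210,205,330,255))):
    h=cv2.cvtColor(k["img"],cv2.COLOR_RGB2HSV)
    for x in blobs(k,(0,60,0),(20,255,85),150,roi)[:1]: print(nm,cv2.approxPolyDP(x,4,True)[:,0].tolist(),[np.round(onz(k,p,.075)[:2],3).tolist() for p in cv2.approxPolyDP(x,4,True)[:,0]])
for r in(.58,.6):print(ik(r,.085,.85))
E
```

```text
34.53 p [0.5039 0.1258 0.2485] z [-0.306  0.017 -0.952] y [-0.058 -0.998  0.001] q [0.139 0.154 1.146 0.071 2.146 1.797] op 70.4 f [ 1.4 -0.4 -0. ] 0.0
[ 0.95  -0.055 -0.306]
[1.25 2.2  7.52]
[1.92 2.2  9.58]
[441.  69.] [ 39. 121.] 87.0
s [443.  74.] [ 46. 119.] 86.3
top [[215, 166], [215, 179], [266, 183], [284, 173]] [[0.617, 0.055], [0.582, 0.054], [0.575, -0.082], [0.603, -0.129]]
scene [[315, 219], [311, 214], [227, 223], [222, 227], [223, 245], [235, 248], [238, 239], [244, 247], [314, 238]] [[0.649, 0.122], [0.627, 0.118], [0.605, -0.115], [0.618, -0.131], [0.685, -0.141], [0.702, -0.113], [0.673, -0.099], [0.705, -0.09], [0.718, 0.093]]
(array([-0.69566278,  2.32459456,  0.66266088]), np.float64(1.3995138381517336e-11))
(array([-0.61170327,  2.27518451,  0.62811141]), np.float64(2.1163626406917047e-14))
```

I'll use the last picture on the rail edges, since its exact position matters for leaning the tiles.

```bash
python3 - <<'E'
import cv2,numpy as np
t=cv2.imread("pics/top0.png")[140:200,180:300]; s=cv2.imread("pics/scene0.png")[200:260,210:330]
f=lambda a:cv2.resize(a,None,fx=5,fy=5,interpolation=cv2.INTER_NEAREST)
im=np.vstack([f(t),f(s)]); cv2.imwrite("pics/rail.png",im)
E
```

```text
(no output)
```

View pics/rail.png

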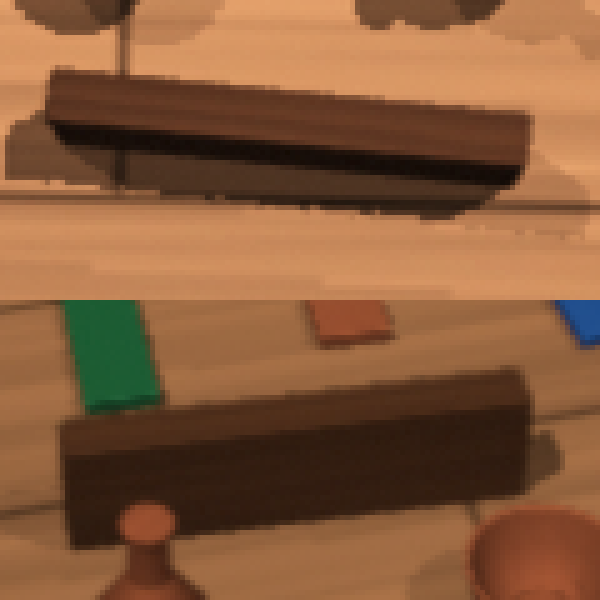

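The top crop shows the rail's robot-side top edge from (47,122) to (528,167), with the dark robot-facing face below it. The scene crop shows the same edge from (60,122) to (525,70).

```bash
python3 - <<'E'
from h import *
t=cam("top"); c=cam("scene")
T=lambda x,y:(180+x/5-.5,140+y/5-.5); S=lambda x,y:(210+x/5-.5,200+y/5-.5)
for n,a,b in(("near+y",T(47,122),S(525,70)),("near-y",T(528,167),S(60,122)),("far+y",T(52,68),S(530,100)),("far-y",T(530,113),S(65,155))):
    P,e=two(t,a,c,b); print(n,np.round(onz(t,a,.075)*1000,1),np.round(onz(c,b,.075)*1000,1),np.round(P*1000,1),round(e*1000,1))
s,M=st()
E
```

```text
near+y [621.6 124.8  75. ] [627.  128.2  75. ] [622.9 127.5  71.4] 4.7
near-y [ 602.9 -132.3   75. ] [ 605.1 -130.2   75. ] [ 603.4 -131.2   73.7] 2.4
far+y [650.9 123.2  75. ] [651.1 122.2  75. ] [650.9 122.8  74.7] 0.9
far-y [ 632.3 -133.1   75. ] [ 631.3 -132.3   75. ] [ 632.2 -132.7   75.9] 0.6
34.73 p [0.5027 0.1259 0.2523] z [-0.296  0.018 -0.955] y [-0.057 -0.998 -0.001] q [0.14  0.143 1.15  0.07  2.143 1.797] op 70.2 f [-0.9 -1.2  0.2] 0.0
```

The two views now agree within about 3 mm: the near face is x ≈ 0.613 + 0.073·y, yaw about −4.2°. Going for the terracotta tile.

arm_command:
  moves:
    - [0.6,0.4,0.7,0.9,0,0,0]
    - [0.6,0.4,0.7,0.9,0,0,0]
    - [0.6,0.4,0.8,0.9,0,0,0]
    - [0.6,0.4,0,0.9,0,0,0]
    - [0.6,0.3,0,0.9,0,0,0]
    - [0.6,0,0,0.9,0,0,0]
    - [0.6,0,0,0.9,0,0,0]
    - [0.6,0,0,0,0,0,0]

```text
time: 35.4
position: [0.4949, 0.0709, 0.0841]
eef_rot: [-0.004, 0.988, -0.028, -0.153]
wrist_force: [-0.7, 0.1, -1.0]
opening: 0.799
grip_force: 0.0
```

```bash
python3 - <<'E'
from h import *
s,M=st()
w=cam("wrist")
for z in (.006,): print(np.round(M.T@(np.array([.473,.0722,z])-s["position"])/.025,2))
for x in blobs(w,(2,150,60),(11,255,255),300,(60,0,450,300))[:3]: r=rect(w,x,.012);print(cv2.boundingRect(x),np.round(r[0]),np.round(r[1]),round(r[2],1))
c=cam("scene")
for x in blobs(c,(2,165,100),(10,255,255),60,(250,170,310,215))[:2]: r=rect(c,x,.012);print("s",np.round(r[0]),np.round(r[1]),round(r[2],1))
E
```

```text
35.4 p [0.4949 0.0709 0.0841] z [-0.302  0.017 -0.953] y [-0.057 -0.998  0.   ] q [0.051 0.126 1.468 0.034 1.853 1.684] op 70.4 f [-0.7  0.1 -1. ] 0.0
[ 0.11 -0.    3.24]
s [446.  73.] [ 46. 121.] 86.3
```

arm_command:
  moves:
    - [0.6,0.1,0,0.9,0,0,0]
    - [0.6,0,0,0.9,0,0,0]
    - [0.6,0,0,0.8,0,0,0]
    - [0.6,0,0,0.4,0,0,0]
    - [0.6,0,0,0.2,0,0,0]
    - [0.6,0,0,0,0,0,0]

```text
time: 36.0
position: [0.4769, 0.0721, 0.0111]
eef_rot: [-0.005, 0.988, -0.028, -0.15]
wrist_force: [0.4, -0.1, 0.4]
opening: 0.801
grip_force: 0.0
```

arm_command:
  moves:
    - [-0.4,0,0,0,0,0,0]
    - [-0.4,0,0,0,0,0,0]
    - [-0.4,0,0,0,0,0,0]
    - [-0.4,0,0,0,0,0,0]
    - [-0.4,0,0,0,0,0,0]
    - [-0.4,0,0,0,0,0,0]
  squeeze: 35

```text
time: 36.5
position: [0.4772, 0.072, 0.0112]
eef_rot: [-0.005, 0.988, -0.029, -0.15]
wrist_force: [1.2, -0.8, 4.1]
opening: 0.498
grip_force: 35.0
```

The grip is too shallow (TCP at 11 mm). I'll reopen, go 7 mm lower and regrip.

arm_command:
  moves:
    - [0.4,0,0,0,0,0,0]
    - [0.4,0,0,0,0,0,0]
    - [0.4,0,0,0,0,0,0]
    - [0.4,-0.08,0,0.15,0,0,0]
    - [0.4,-0.08,0,0.13,0,0,0]
    - [0.4,0,0,0,0,0,0]
    - [0.4,0,0,0,0,0,0]

```text
time: 37.08
position: [0.47, 0.0724, 0.0045]
eef_rot: [-0.005, 0.988, -0.028, -0.151]
wrist_force: [-0.3, -0.7, -0.2]
opening: 0.697
grip_force: 0.0
```

arm_command:
  moves:
    - [-0.4,0,0,0,0,0,0]
    - [-0.4,0,0,0,0,0,0]
    - [-0.4,0,0,0,0,0,0]
    - [-0.4,0,0,0,0,0,0]
    - [-0.4,0,0,0,0,0,0]
    - [-0.4,0,0,0,0,0,0]
  squeeze: 35

```text
time: 37.58
position: [0.4707, 0.0724, 0.005]
eef_rot: [-0.005, 0.988, -0.029, -0.15]
wrist_force: [-0.2, -0.5, 1.0]
opening: 0.519
grip_force: 35.0
```

arm_command:
  moves:
    - [-0.4,-0.15,0,-0.5,0,0,0]
    - [-0.4,-0.3,0,-0.95,0,0,0]
    - [-0.4,-0.3,0,-0.95,0,0,0]
    - [-0.4,-0.3,0,-0.95,0,0,0]
    - [-0.4,-0.3,0,-0.95,0,0,0]
    - [-0.4,-0.3,0,-0.95,0,0,0]
    - [-0.4,0,0,0,0,1,0]
    - [-0.4,0,0,0,0,1,0]

```text
time: 38.25
position: [0.4719, 0.0722, 0.1448]
eef_rot: [-0.002, 0.997, -0.029, -0.068]
wrist_force: [0.1, -0.3, -1.8]
opening: 0.522
grip_force: 35.0
```

arm_command:
  moves:
    - [-0.4,0,0,0,0,1,0]
    - [-0.4,0,0,0,0,1,0]
    - [-0.4,0,0,0,0,1,0]
    - [-0.4,0,0,0,0,1,0]
    - [-0.4,0,0,0,0,1,0]
    - [-0.4,0,0,0,0,1,0]
    - [-0.4,0,0,0,0,1,0]
    - [-0.4,0,0,0,0,1,0]

```text
time: 38.92
position: [0.4701, 0.0723, 0.1437]
eef_rot: [0.007, 0.968, -0.028, 0.248]
wrist_force: [-0.9, -0.3, -0.6]
opening: 0.518
grip_force: 35.0
```

arm_command:
  moves:
    - [-0.4,0,0,0,0,1,0]
    - [-0.4,0,0,0,0,1,0]
    - [-0.4,0,0,0,0,1,0]
    - [-0.4,0,0,0,0,1,0]
    - [-0.4,0,0,0,0,0.4,0]
    - [-0.4,0,0,0,0,0,0]
    - [-0.4,0,0,0,0,0,0]

```text
time: 39.5
position: [0.5179, 0.0904, 0.142]
eef_rot: [0.02, 0.918, -0.03, 0.396]
wrist_force: [0.1, -0.5, -1.4]
opening: 0.519
grip_force: 35.0
```

```bash
python3 - <<'E'
from h import *
s,M=st();print(np.round(M[:,0],3))
c=cam("scene"); t=cam("top")
for k,n,roi in((c,"s",(240,130,330,235)),(t,"t",(190,150,260,260))):
  for x in blobs(k,(2,140,60),(11,255,255),60,roi)[:4]: print(n,cv2.boundingRect(x),cv2.contourArea(x),np.round(cv2.boxPoints(cv2.minAreaRect(x))).tolist())
E
```

```text
39.5 p [0.5179 0.0904 0.142 ] z [ 0.726 -0.061 -0.685] y [-0.071 -0.997  0.014] q [ 0.281 -0.856  2.29  -0.325  0.951  2.001] op 45.7 f [ 0.1 -0.5 -1.4] 35.0
[ 0.684 -0.038  0.728]
s (275, 145, 29, 31) 239.5 [[274.0, 148.0], [301.0, 144.0], [305.0, 171.0], [278.0, 176.0]]
s (240, 217, 51, 13) 146.5 [[239.0, 222.0], [290.0, 216.0], [291.0, 223.0], [240.0, 229.0]]
s (292, 215, 23, 8) 82.5 [[291.0, 216.0], [314.0, 214.0], [314.0, 220.0], [292.0, 223.0]]
t (190, 154, 70, 17) 661.0 [[189.0, 164.0], [190.0, 153.0], [260.0, 160.0], [259.0, 170.0]]
t (190, 192, 21, 26) 426.0 [[190.0, 192.0], [210.0, 192.0], [210.0, 217.0], [190.0, 217.0]]
```

```bash
python3 - <<'E'
from h import *
s,M=st()
for t in ((.59,.078,.115),(.607,.077,.088)): print(np.round(M.T@(np.array(t)-s["position"])/.025,2))
print("down1mm",np.round(M.T@[0,0,-.001]/.025,3),"fwd1mm",np.round(M.T@[.001,0,0]/.025,3))
E
```

```text
39.6 p [0.5185 0.0901 0.1433] z [ 0.727 -0.061 -0.684] y [-0.071 -0.997  0.013] q [ 0.28  -0.856  2.289 -0.325  0.951  2.001] op 45.8 f [-0.   0.3 -0.9] 35.0
[1.15 0.26 2.88]
[0.83 0.24 4.12]
down1mm [-0.029 -0.001  0.027] fwd1mm [ 0.027 -0.003  0.029]
```

arm_command:
  moves:
    - [-0.4,0.35,0.05,0.7,0,0,0]
    - [-0.4,0.3,0.05,0.7,0,0,0]
    - [-0.4,0.25,0.08,0.7,0,0,0]
    - [-0.4,0.25,0.08,0.78,0,0,0]
    - [-0.4,0,0,0,0,0,0]
    - [-0.4,0,0,0,0,0,0]

```text
time: 40.1
position: [0.5901, 0.0772, 0.1134]
eef_rot: [0.021, 0.918, -0.031, 0.396]
wrist_force: [-0.8, 0.3, -1.2]
opening: 0.517
grip_force: 35.0
```

```bash
python3 - <<'E'
from h import *
s,M=st()
for t in ((.607,.077,.088),): print(np.round(M.T@(np.array(t)-s["position"])/.025,2))
E
```

```text
40.1 p [0.5901 0.0772 0.1134] z [ 0.725 -0.063 -0.686] y [-0.073 -0.997  0.014] q [ 0.189 -0.584  2.188 -0.291  0.764  1.956] op 45.5 f [-0.8  0.3 -1.2] 35.0
[-0.28 -0.05  1.19]
```

arm_command:
  moves:
    - [-0.4,-0.1,0,0.4,0,0,0]
    - [-0.4,-0.1,0,0.4,0,0,0]
    - [-0.4,-0.08,0,0.39,0,0,0]
    - [-0.4,0,0,0,0,0,0]

```text
time: 40.43
position: [0.6064, 0.0764, 0.0877]
eef_rot: [0.021, 0.917, -0.03, 0.396]
wrist_force: [-0.6, -0.4, -1.9]
opening: 0.52
grip_force: 35.0
```

arm_command:
  moves:
    - [-0.4,-0.07,0,0.07,0,0,0]
    - [-0.4,0,0,0,0,0,0]

```text
time: 40.6
position: [0.6068, 0.0767, 0.0869]
eef_rot: [0.02, 0.917, -0.03, 0.397]
wrist_force: [-0.2, -0.0, -1.4]
opening: 0.519
grip_force: 35.0
```

arm_command:
  moves:
    - [-0.4,-0.07,0,0.07,0,0,0]
    - [-0.4,0,0,0,0,0,0]

```text
time: 40.77
position: [0.607, 0.0767, 0.0841]
eef_rot: [0.02, 0.917, -0.03, 0.397]
wrist_force: [0.5, 0.0, -1.0]
opening: 0.518
grip_force: 35.0
```

arm_command:
  moves:
    - [-0.4,-0.05,0,0.05,0,0,0]
    - [-0.4,0,0,0,0,0,0]

```text
time: 40.93
position: [0.6077, 0.0767, 0.0833]
eef_rot: [0.02, 0.917, -0.03, 0.398]
wrist_force: [-0.3, -0.7, 2.5]
opening: 0.52
grip_force: 35.0
```

arm_command:
  moves:
    - [-0.4,0.07,0,0.05,0,0,0]
    - [-0.4,0,0,0,0,0,0]

```text
time: 41.1
position: [0.6097, 0.0765, 0.0831]
eef_rot: [0.02, 0.917, -0.03, 0.397]
wrist_force: [-0.4, 0.2, 2.2]
opening: 0.522
grip_force: 35.0
```

arm_command:
  moves:
    - [-0.4,0.05,0,0.06,0,0,0]
    - [-0.4,0,0,0,0,0,0]

```text
time: 41.27
position: [0.6116, 0.0764, 0.0826]
eef_rot: [0.02, 0.917, -0.03, 0.397]
wrist_force: [-3.0, 0.5, 3.0]
opening: 0.515
grip_force: 35.0
```

arm_command:
  moves:
    - [-0.4,0.05,0,0.06,0,0,0]
    - [-0.4,0,0,0,0,0,0]

```text
time: 41.43
position: [0.6135, 0.0762, 0.0823]
eef_rot: [0.02, 0.917, -0.03, 0.397]
wrist_force: [-1.3, 0.4, 3.0]
opening: 0.523
grip_force: 35.0
```

arm_command:
  moves:
    - [-0.4,0.05,0,0.06,0,0,0]
    - [-0.4,0,0,0,0,0,0]

```text
time: 41.6
position: [0.6153, 0.076, 0.082]
eef_rot: [0.02, 0.917, -0.03, 0.397]
wrist_force: [-1.1, 0.5, 4.0]
opening: 0.52
grip_force: 35.0
```

arm_command:
  moves:
    - [-0.4,0.07,0,0.05,0,0,0]
    - [-0.4,0,0,0,0,0,0]

```text
time: 41.77
position: [0.6163, 0.0759, 0.0817]
eef_rot: [0.021, 0.918, -0.03, 0.396]
wrist_force: [-17.7, 1.0, 10.3]
opening: 0.521
grip_force: 35.0
```

arm_command:
  moves:
    - [-0.4,0.06,0,0.05,0,0,0]
    - [-0.4,0,0,0,0,0,0]

```text
time: 41.93
position: [0.6177, 0.0758, 0.0817]
eef_rot: [0.021, 0.918, -0.03, 0.395]
wrist_force: [-26.7, 0.1, 13.0]
opening: 0.519
grip_force: 35.0
```

arm_command:
  moves:
    - [-0.4,0.06,0,0.05,0,0,0]
    - [-0.4,0,0,0,0,0,0]

```text
time: 42.1
position: [0.6196, 0.0757, 0.0819]
eef_rot: [0.021, 0.918, -0.03, 0.395]
wrist_force: [-27.2, 0.9, 13.1]
opening: 0.518
grip_force: 35.0
```

Rail contact was at x ≈ 0.616, as computed, and I pushed slightly past it. Back off about 3 mm, release, and withdraw along the tool axis.

arm_command:
  moves:
    - [-0.4,-0.08,0,-0.08,0,0,0]
    - [-0.4,-0.03,0,-0.03,0,0,0]
    - [-0.4,0,0,0,0,0,0]

```text
time: 42.35
position: [0.6166, 0.0758, 0.0814]
eef_rot: [0.021, 0.917, -0.03, 0.396]
wrist_force: [-0.5, -1.3, -1.3]
opening: 0.519
grip_force: 35.0
```

arm_command:
  moves:
    - [0.15,0,0,0,0,0,0]
    - [0.2,0,0,0,0,0,0]
    - [0.3,0,0,0,0,0,0]
    - [0.4,0,0,0,0,0,0]
    - [0.4,0,0,-0.5,0,0,0]
    - [0.4,0,0,-1,0,0,0]
    - [0.4,0,0,-1,0,0,0]
    - [0.4,0,0,0,0,0,0]

```text
time: 43.02
position: [0.572, 0.0803, 0.1308]
eef_rot: [0.02, 0.916, -0.03, 0.4]
wrist_force: [0.2, 0.5, 1.6]
opening: 0.699
grip_force: 0.0
```

```bash
python3 - <<'E'
from h import *
s,M=st();print(np.round(M[:,0],3))
c=cam("scene"); t=cam("top")
for k,n,roi in((c,"s",(240,150,330,235)),(t,"t",(190,150,260,260))):
  for x in blobs(k,(2,150,60),(10,255,255),30,roi)[:4]: print(n,cv2.boundingRect(x),cv2.contourArea(x),np.round(cv2.boxPoints(cv2.minAreaRect(x))).tolist())
h=cv2.cvtColor(c["img"],cv2.COLOR_RGB2HSV); print(h[185:216:3,293].tolist())
E
```

```text
43.02 p [0.572  0.0803 0.1308] z [ 0.732 -0.06  -0.679] y [-0.07  -0.997  0.012] q [ 0.207 -0.667  2.211 -0.291  0.816  1.956] op 61.5 f [0.2 0.5 1.6] 0.0
[ 0.678 -0.039  0.734]
s (287, 207, 19, 10) 66.5 [[285.0, 210.0], [304.0, 205.0], [306.0, 211.0], [287.0, 217.0]]
t (190, 154, 70, 39) 981.0 [[187.0, 189.0], [190.0, 154.0], [260.0, 160.0], [257.0, 196.0]]
t (190, 205, 13, 12) 92.5 [[188.0, 214.0], [190.0, 205.0], [202.0, 207.0], [201.0, 216.0]]
[[13, 147, 149], [13, 150, 117], [13, 148, 122], [13, 152, 84], [13, 149, 89], [13, 147, 87], [12, 149, 91], [13, 148, 133], [9, 173, 164], [9, 180, 85], [11, 187, 41]]
```

arm_command:
  moves:
    - [0.5,0,0,-0.6,0,-1,0]
    - [0.5,0,0,-0.6,0,-1,0]
    - [0.5,0,0,-0.6,0,-1,0]
    - [0.5,0,0,-0.6,0,-1,0]
    - [0.5,0,0.5,0,0,-1,0]
    - [0.5,0,0.5,0,0,-1,0]
    - [0.5,0,0.5,0,0,-1,0]
    - [0.5,0,0.5,0,0,-1,0]

```text
time: 43.78
position: [0.5306, 0.0323, 0.1705]
eef_rot: [0.01, 0.996, -0.035, 0.086]
wrist_force: [-0.2, 0.4, 0.3]
opening: 0.749
grip_force: 0.0
```

arm_command:
  moves:
    - [0.5,0,0.7,0,0,-1,0]
    - [0.5,0,0.7,0,0,-1,0]
    - [0.5,0,0.7,0,0,-1,0]
    - [0.5,0,0.7,0,0,-1,0]
    - [0.5,0,0.7,0,0,-1,0]
    - [0.5,0,0.7,0,0,-1,0]
    - [0.5,0,0,0,0,0,0]

```text
time: 44.37
position: [0.5231, -0.0748, 0.1671]
eef_rot: [0.001, 0.987, -0.038, -0.157]
wrist_force: [0.5, -0.4, -1.7]
opening: 0.754
grip_force: 0.0
```

```bash
python3 - <<'E'
from h import *
s,M=st();print(np.round(M[:,0],3))
c=cam("scene"); t=cam("top")
for k,n,roi in((c,"s",(255,170,330,217)),(t,"t",(190,155,260,260))):
  for x in blobs(k,(2,158,60),(10,255,255),30,roi)[:3]: print(n,cv2.boundingRect(x),cv2.contourArea(x),np.round(cv2.boxPoints(cv2.minAreaRect(x))).tolist())
for k,n,roi in((c,"s",(200,170,290,225)),(t,"t",(235,180,290,260))):
  for x in blobs(k,(60,100,30),(90,255,255),60,roi)[:2]: r=rect(k,x,.012);print(n,"green",cv2.boundingRect(x),np.round(r[0]),np.round(r[1]),round(r[2],1))
E
```

```text
44.37 p [ 0.5231 -0.0748  0.1671] z [-0.31   0.01  -0.951] y [-0.075 -0.997  0.014] q [-0.177  0.186  1.256 -0.05   2.012  1.457] op 66.3 f [ 0.5 -0.4 -1.7] 0.0
[ 0.948 -0.075 -0.31 ]
s (286, 207, 20, 10) 70.5 [[284.0, 211.0], [304.0, 204.0], [306.0, 210.0], [286.0, 217.0]]
t (190, 155, 41, 35) 680.0 [[187.0, 187.0], [190.0, 154.0], [230.0, 158.0], [227.0, 191.0]]
s green (222, 196, 20, 26) [472. -80.] [ 43. 122.] 87.6
```

```bash
python3 - <<'E'
from h import *
s,M=st()
print(np.round(M.T@(np.array([.493,-.0805,.005])-s["position"])/.025,2), np.round(M.T@(np.array([.493,-.0805,.03])-s["position"])/.025,2))
E
```

```text
44.47 p [ 0.523  -0.0722  0.1699] z [-0.302  0.009 -0.953] y [-0.073 -0.997  0.013] q [-0.173  0.177  1.259 -0.047  2.009  1.459] op 65.8 f [0.3 0.7 0.9] 0.0
[0.87 0.33 6.65] [0.57 0.34 5.69]
```

arm_command:
  moves:
    - [0.5,0.3,0.17,0.9,0,0,0]
    - [0.5,0.3,0.17,0.9,0,0,0]
    - [0.5,0,0,0.9,0,0,0]
    - [0.5,0,0,0.9,0,0,0]
    - [0.5,0,0,0.9,0,0,0]
    - [0.5,0,0,0.9,0,0,0]
    - [0.5,0,0,0.3,0,0,0]
    - [0.5,0,0,0,0,0,0]

```text
time: 45.13
position: [0.4921, -0.079, 0.0313]
eef_rot: [0.001, 0.988, -0.036, -0.152]
wrist_force: [0.2, 0.2, 0.7]
opening: 0.75
grip_force: 0.0
```

```bash
python3 - <<'E'
from h import *
s,M=st()
print(np.round(M.T@(np.array([.493,-.0805,.004])-s["position"])/.025,2))
E
```

```text
45.13 p [ 0.4921 -0.079   0.0313] z [-0.3    0.008 -0.954] y [-0.07  -0.997  0.013] q [-0.193  0.156  1.53  -0.05   1.756  1.449] op 66.0 f [0.2 0.2 0.7] 0.0
[0.37 0.04 1.03]
```

arm_command:
  moves:
    - [0.5,0.15,0.04,0.4,0,0,0]
    - [0.5,0.12,0,0.4,0,0,0]
    - [0.5,0.1,0,0.22,0,0,0]
    - [0.5,0,0,0,0,0,0]
    - [0.5,0,0,0,0,0,0]

```text
time: 45.55
position: [0.4948, -0.0814, 0.0057]
eef_rot: [0.001, 0.988, -0.036, -0.151]
wrist_force: [-1.2, 0.7, 0.4]
opening: 0.745
grip_force: 0.0
```

arm_command:
  moves:
    - [-0.4,0,0,0,0,0,0]
    - [-0.4,0,0,0,0,0,0]
    - [-0.4,0,0,0,0,0,0]
    - [-0.4,0,0,0,0,0,0]
    - [-0.4,0,0,0,0,0,0]
    - [-0.4,0,0,0,0,0,0]
  squeeze: 35

```text
time: 46.05
position: [0.4951, -0.0815, 0.0064]
eef_rot: [0.002, 0.988, -0.036, -0.15]
wrist_force: [0.8, 0.6, 2.3]
opening: 0.515
grip_force: 34.8
```

arm_command:
  moves:
    - [-0.4,-0.15,0,-0.5,0,0,0]
    - [-0.4,-0.3,0,-0.95,0,0,0]
    - [-0.4,-0.3,0,-0.95,0,0,0]
    - [-0.4,-0.3,0,-0.95,0,0,0]
    - [-0.4,-0.3,0,-0.95,0,0,0]
    - [-0.4,-0.3,0,-0.95,0,0,0]
    - [-0.4,0.95,0,-0.3,0,0,0]
    - [-0.4,0.95,0,-0.3,0,0,0]

```text
time: 46.72
position: [0.5456, -0.0832, 0.1476]
eef_rot: [0.002, 0.988, -0.036, -0.148]
wrist_force: [0.9, -0.2, -1.6]
opening: 0.518
grip_force: 34.8
```

arm_command:
  moves:
    - [-0.4,0,0,0,0,1,0]
    - [-0.4,0,0,0,0,1,0]
    - [-0.4,0,0,0,0,1,0]
    - [-0.4,0,0,0,0,1,0]
    - [-0.4,0,0,0,0,1,0]
    - [-0.4,0,0,0,0,1,0]
    - [-0.4,0,0,0,0,1,0]
    - [-0.4,0,0,0,0,1,0]

```text
time: 47.38
position: [0.5441, -0.083, 0.1446]
eef_rot: [0.013, 0.985, -0.034, 0.17]
wrist_force: [-0.5, -0.3, -1.3]
opening: 0.522
grip_force: 34.8
```

arm_command:
  moves:
    - [-0.4,0,0,0,0,1,0]
    - [-0.4,0,0,0,0,1,0]
    - [-0.4,0,0,0,0,1,0]
    - [-0.4,0,0,0,0,1,0]
    - [-0.4,0,0,0,0,1,0]
    - [-0.4,0,0,0,0,1,0]
    - [-0.4,0,0,0,0,0.2,0]
    - [-0.4,0,0,0,0,0,0]

```text
time: 48.05
position: [0.5431, -0.0829, 0.1422]
eef_rot: [0.021, 0.914, -0.03, 0.403]
wrist_force: [1.3, -1.2, -1.7]
opening: 0.516
grip_force: 34.8
```

```bash
python3 - <<'E'
from h import *
s,M=st();print(np.round(M[:,0],3))
print(np.round(M.T@(np.array([.595,-.078,.09])-s["position"])/.025,2))
print("down1mm",np.round(M.T@[0,0,-.001]/.025,3),"fwd1mm",np.round(M.T@[.001,0,0]/.025,3))
E
```

```text
48.05 p [ 0.5431 -0.0829  0.1422] z [ 0.736 -0.062 -0.674] y [-0.071 -0.997  0.014] q [-0.328 -0.832  2.285  0.232  0.886  1.238] op 45.4 f [ 1.3 -1.2 -1.7] 34.8
[ 0.673 -0.038  0.739]
[-0.15 -0.37  2.92]
down1mm [-0.03  -0.001  0.027] fwd1mm [ 0.027 -0.003  0.029]
```

arm_command:
  moves:
    - [-0.4,0,-0.1,0.7,0,0,0]
    - [-0.4,-0.05,-0.1,0.7,0,0,0]
    - [-0.4,-0.05,-0.1,0.7,0,0,0]
    - [-0.4,-0.05,-0.07,0.8,0,0,0]
    - [-0.4,0,0,0,0,0,0]
    - [-0.4,0,0,0,0,0,0]

```text
time: 48.55
position: [0.5962, -0.0777, 0.0911]
eef_rot: [0.02, 0.915, -0.029, 0.402]
wrist_force: [0.2, 0.6, -1.0]
opening: 0.517
grip_force: 34.8
```

arm_command:
  moves:
    - [-0.4,-0.07,0,0.07,0,0,0]
    - [-0.4,0,0,0,0,0,0]

```text
time: 48.72
position: [0.5964, -0.0783, 0.091]
eef_rot: [0.021, 0.914, -0.03, 0.405]
wrist_force: [-0.0, -0.1, -2.1]
opening: 0.518
grip_force: 34.8
```

arm_command:
  moves:
    - [-0.4,-0.06,0,0.06,0,0,0]
    - [-0.4,0,0,0,0,0,0]

```text
time: 48.88
position: [0.5962, -0.0784, 0.0882]
eef_rot: [0.021, 0.914, -0.03, 0.405]
wrist_force: [-0.2, 1.0, -1.1]
opening: 0.517
grip_force: 34.8
```

arm_command:
  moves:
    - [-0.4,-0.04,0,0.04,0,0,0]
    - [-0.4,0,0,0,0,0,0]

```text
time: 49.05
position: [0.5961, -0.0783, 0.0862]
eef_rot: [0.021, 0.914, -0.03, 0.404]
wrist_force: [0.2, -0.1, -1.7]
opening: 0.515
grip_force: 34.8
```

arm_command:
  moves:
    - [-0.4,-0.05,0,0.05,0,0,0]
    - [-0.4,0,0,0,0,0,0]

```text
time: 49.22
position: [0.5968, -0.0784, 0.0853]
eef_rot: [0.021, 0.913, -0.03, 0.405]
wrist_force: [-1.2, 0.3, 0.8]
opening: 0.518
grip_force: 34.8
```

arm_command:
  moves:
    - [-0.4,-0.03,0,0.03,0,0,0]
    - [-0.4,0,0,0,0,0,0]

```text
time: 49.38
position: [0.5972, -0.0785, 0.0849]
eef_rot: [0.021, 0.913, -0.03, 0.406]
wrist_force: [2.4, 0.3, 3.9]
opening: 0.517
grip_force: 34.8
```

arm_command:
  moves:
    - [-0.4,0.05,0,0.05,0,0,0]
    - [-0.4,0,0,0,0,0,0]

```text
time: 49.55
position: [0.5988, -0.0786, 0.0844]
eef_rot: [0.021, 0.914, -0.03, 0.405]
wrist_force: [-0.1, -0.8, 3.8]
opening: 0.521
grip_force: 34.8
```

Foot on the table. Now forward in small steps until the rail is touched.

arm_command:
  moves:
    - [-0.4,0.06,0,0.05,0,0,0]
    - [-0.4,0,0,0,0,0,0]

```text
time: 49.72
position: [0.6003, -0.0789, 0.0838]
eef_rot: [0.021, 0.914, -0.03, 0.404]
wrist_force: [-0.9, -1.5, 3.0]
opening: 0.52
grip_force: 35.0
```

arm_command:
  moves:
    - [-0.4,0.06,0,0.05,0,0,0]
    - [-0.4,0,0,0,0,0,0]

```text
time: 49.88
position: [0.602, -0.0788, 0.0834]
eef_rot: [0.021, 0.914, -0.03, 0.404]
wrist_force: [-1.4, -1.5, 2.9]
opening: 0.519
grip_force: 35.0
```

arm_command:
  moves:
    - [-0.4,0.03,0,0.03,0,0,0]
    - [-0.4,0,0,0,0,0,0]

```text
time: 50.05
position: [0.6028, -0.0787, 0.0832]
eef_rot: [0.021, 0.914, -0.03, 0.404]
wrist_force: [-2.7, -1.4, 2.2]
opening: 0.515
grip_force: 35.0
```

arm_command:
  moves:
    - [-0.4,0.04,0,0.03,0,0,0]
    - [-0.4,0,0,0,0,0,0]

```text
time: 50.22
position: [0.6034, -0.0788, 0.0831]
eef_rot: [0.021, 0.915, -0.029, 0.403]
wrist_force: [-15.8, 0.1, 7.3]
opening: 0.517
grip_force: 35.0
```

arm_command:
  moves:
    - [-0.4,0.04,0,0.03,0,0,0]
    - [-0.4,0,0,0,0,0,0]

```text
time: 50.38
position: [0.6041, -0.0788, 0.0831]
eef_rot: [0.021, 0.915, -0.029, 0.402]
wrist_force: [-24.9, -0.0, 11.8]
opening: 0.521
grip_force: 35.0
```

Contact at x ≈ 0.603. Back off slightly, release and withdraw.

arm_command:
  moves:
    - [-0.4,-0.05,0,-0.04,0,0,0]
    - [-0.4,0,0,0,0,0,0]

```text
time: 50.55
position: [0.6034, -0.0787, 0.0832]
eef_rot: [0.021, 0.914, -0.03, 0.404]
wrist_force: [-2.0, -1.4, 0.5]
opening: 0.52
grip_force: 35.0
```

arm_command:
  moves:
    - [0.15,0,0,0,0,0,0]
    - [0.2,0,0,0,0,0,0]
    - [0.3,0,0,0,0,0,0]
    - [0.4,0,0,0,0,0,0]
    - [0.4,0,0,-0.5,0,0,0]
    - [0.4,0,0,-1,0,0,0]
    - [0.4,0,0,-1,0,0,0]
    - [0.4,0,0,0,0,0,0]

```text
time: 51.22
position: [0.5579, -0.0751, 0.1316]
eef_rot: [0.022, 0.912, -0.029, 0.408]
wrist_force: [1.0, -0.6, 0.3]
opening: 0.702
grip_force: 0.0
```

arm_command:
  moves:
    - [0.5,0,0,-0.6,0,-1,0]
    - [0.5,0,0,-0.6,0,-1,0]
    - [0.5,0,0,-0.6,0,-1,0]
    - [0.5,0,0,-0.6,0,-1,0]
    - [0.5,-0.5,0.9,-0.5,0,-1,0]
    - [0.5,-0.5,0.9,-0.5,0,-1,0]
    - [0.5,-0.5,0.9,-0.5,0,-1,0]
    - [0.5,-0.5,0.9,-0.5,0,-1,0]

```text
time: 51.88
position: [0.4472, -0.1571, 0.1993]
eef_rot: [0.01, 0.995, -0.034, 0.094]
wrist_force: [0.6, 0.2, -0.1]
opening: 0.752
grip_force: 0.0
```

arm_command:
  moves:
    - [0.5,-0.6,1,-0.3,0,-1,0]
    - [0.5,-0.6,1,-0.3,0,-1,0]
    - [0.5,-0.6,1,0,0,0,0]
    - [0.5,-0.6,1,0,0,0,0]
    - [0.5,-0.6,1,0,0,0,0]
    - [0.5,-0.6,1,0,0,0,0]
    - [0.5,0,0,0,0,0,0]

```text
time: 52.47
position: [0.3433, -0.3028, 0.2085]
eef_rot: [0.008, 0.999, -0.038, 0.015]
wrist_force: [-0.1, -0.1, -0.8]
opening: 0.75
grip_force: 0.0
```

```bash
python3 - <<'E'
from h import *
s,M=st()
t=cam("top");c=cam("scene");w=cam("wrist")
def show(n,k,lo,hi,roi,z):
  for x in blobs(k,lo,hi,15,roi)[:2]:
    b=cv2.boxPoints(cv2.minAreaRect(x)); print(n,cv2.boundingRect(x),cv2.contourArea(x),[np.round(onz(k,p,z)[:2]*1000).tolist() for p in b])
G=((60,100,20),(90,255,255)); Tr=((2,160,60),(10,255,255))
show("top green",t,*G,(235,150,300,260),.1); show("sc green",c,*G,(200,170,290,235),.1)
show("top terr",t,*Tr,(195,150,232,260),.1); show("sc terr",c,*Tr,(270,170,320,225),.1)
show("w green",w,*G,(0,0,512,300),.05)
for k,n,roi in((t,"t",(40,180,200,270)),(c,"s",(290,140,430,215))): print(n,[np.round(b.reshape(-1,2).mean(0),1).tolist() for b in blobs(k,(0,190,60),(5,255,255),5,roi)])
# blue elsewhere?
for b in blobs(t,(100,150,40),(118,255,255),60): r=rect(t,b,.012); print("blue",cv2.boundingRect(b))
E
```

```text
52.47 p [ 0.3433 -0.3028  0.2085] z [ 0.03  -0.017 -0.999] y [-0.075 -0.997  0.015] q [-0.805 -0.328  1.643  0.01   1.794  0.844] op 66.0 f [-0.1 -0.1 -0.8] 0.0
top green (256, 163, 19, 30) 414.5 [[547.0, -53.0], [623.0, -58.0], [621.0, -101.0], [545.0, -96.0]]
sc green (233, 213, 16, 9) 95.0 [[602.0, -99.0], [605.0, -57.0], [635.0, -61.0], [632.0, -103.0]]
top terr (195, 155, 37, 35) 657.5 [[641.0, 106.0], [643.0, 13.0], [553.0, 10.0], [551.0, 103.0]]
sc terr (287, 207, 19, 9) 61.5 [[617.0, 47.0], [615.0, 101.0], [640.0, 96.0], [642.0, 43.0]]
w green (19, 0, 48, 12) 452.0 [[553.0, -78.0], [549.0, -125.0], [540.0, -122.0], [543.0, -75.0]]
t [[85.0, 211.8], [136.0, 212.8]]
s [[380.8, 184.3], [340.9, 190.9]]
blue (60, 198, 103, 57)
```

Both tiles match the expected lean: green's foot is at x ≈ 0.56 and its top at x ≈ 0.62, and terracotta is alike. One last check of the picture knobs, then hand in.

```bash
python3 - <<'E'
from h import *
t=cam("top");c=cam("scene")
ok=True
for a,b in(((85,211.8),(380.8,184.3)),((136,212.8),(340.9,190.9))):
    P,e=two(t,a,c,b); print(np.round(P*1000,1),round(e*1000,1)); ok&=abs(P[2]-.025)<.012 and abs(P[0]-.495)<.02
g=blobs(c,(60,100,20),(90,255,255),15,(200,170,290,235))[0]; r=blobs(c,(2,160,60),(10,255,255),15,(270,170,320,225))[0]
print(cv2.boundingRect(g),cv2.boundingRect(r),ok)
if ok: print(manip.sign_off())
E
```

```text
[491.9 409.2  25.2] 0.5
[491.9 271.   25. ] 0.5
(233, 213, 16, 9) (287, 207, 19, 9) True
the job is handed in; nothing more can be done
None
```

The job is handed in: both pictures stand on the board with their legs out, and the green and terracotta tiles lean on end against the rail's robot side. I never saw a blue tile, and I don't have the judging result.

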